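Cover the porcelain dishes from the spring-flap box

ROBOT

A 6-joint arm with a two-finger parallel gripper is mounted at the origin on a cart in front of the work surface, level with it; the furniture and walls round the work are solid. World frame = base frame: x ahead of the robot, y to its left, z up, the work surface at z = 0. Lengths are in m, angles in rad, forces in N, time in s.
With the tool pointing down it reaches from about 0.375 to 0.925 m from the base axis. Payload 5.7 kg.
Tool frame: the origin (TCP) lies midway between the tips of the shut fingers; the grasp point (between the pads) lies 19 mm behind it; z points along the fingers, y is the line along which they close (so a half turn about z gives the same grasp; the last joint's range is limited). The gripper opens to 85 mm and grips with 20 to 120 N. Pads are 22 mm wide; open, the fingers measure 114 mm over their backs; the gripper's body (76 mm by 85 mm) begins 54 mm behind the grasp point. The pads swing forward as they close: fully open they stand 13 mm farther back than shut.
Start: joints at [-1.376, 0.359, 1.51, -0, 1.272, -0.115], TCP at [0.183, -0.571, 0.231] pointing down, gripper open.
Joint ranges: [-2.97, 2.97], [-1.01, 2.36], [0.21, 2.38], [-0.96, 4.11], [0.2, 2.71], [-2.98, 2.98]. Speed limits (rad/s): [2.39, 2.39, 3.14, 3.14, 3.14, 3.14].

INTERFACE

Orientations are given as a unit quaternion [w, x, y, z].
In Python, from cell import bot gives the robot as it stands.
- The arm moves only by the shell command python3 -m jog 'ROWS' [FORCE]. ROWS is text: rows parted by semicolons, each of 7 numbers parted by spaces: the shift along the tool's x, y, z in cm, then the turn, a rotation vector about the tool's x, y, z in degrees, then the opening in per cent of the stroke, from 0 (shut) to 100 (fully open). A call has 1 to 20 rows; each row is the pose to reach, as a shift and turn from the pose commanded when the call began, along the tool's axes at that moment; what a row does not reach only later rows make up. A row lasts 1/12 s, in which the tool goes at most 41.7 mm and 7.16 degrees, less where a joint would pass 70% of its speed; a pose out of reach is approached as far as the arm can. A call with a gripper value outside its range is refused whole. The fingers move at their own pace and stop on an object; FORCE is the grip in N (left out, the last holds). Time passes only in rows, so rows that repeat a pose let the fingers close. It gives the time, the measured TCP pose, the force, the opening and the grip force at its end, in the units of the state.
- bot.read_state(): the state, without advancing time (a new reading comes with each control period).
- bot.read_camera(name): name is "scene" or "top" or "wrist"; returns the picture (384x512x3 uint8, blue, green, red); there is no depth.
- bot.get_calibration(name): a dict with "fx", "fy", "cx", "cy" (pixels), "extrinsics" (4x4, takes a point from camera to world coordinates). Camera axes: x right, y up, looking along -z (the intrinsics and any distortion apply to the point x, -y, -z); pixel columns grow to the right and rows downward; lengths in m; the calibration is good to about 2 mm. A picture is of the moment at which its call begins: read the wrist's pose just before it. get_calibration takes no time and is no camera call; for the wrist camera it gives the pose at the moment of the call.
- bot.hand_in(): hands the job in; it is judged then, once.
Trained networks look in the newest picture that a camera, given by its name, has taken for a name from the list of things; names that differ only in an ending like _2 or _b are one class to them, and where a whole thing is asked for, a point or a joint stands for the part that bears it (a point fixed in the world has none). Each returns a list of dicts, best first, with "p" (0 to 1); they miss things now and then, are a little off and sometimes report something else, mostly with a low value. They report only what shows in the picture. A call takes as long as a camera call. They do not tell look-alikes from the thing itself.
- bot.search_frame(camera, target): "extent" ([left, top, right, bottom] in pixels, round what is visible of it).
- bot.mark_of(camera, target): "location" ([column, row] in pixels: a listed point, or the origin of a listed thing).
The state is a dict: "time_s": time; "joints": joint angles; "qvel": joint speeds; "joint_efforts": joint torques, N m; "ee_pos": TCP position; "ee_rot": TCP orientation; "ft_force": force on the tool from outside, world axes, zero at the start; "ft_torque": the same for the moment, N m; "finger_gap": finger opening in m; "grasp_force": force on a finger pad.
Only numpy, scipy, OpenCV 4.12 (cv2) and the standard library are available. Lean on these libraries where they do the work, as an engineer would, in place of code of your own. Each camera call takes 0.05 s, during which the arm holds its last target. There are 200 camera calls.

TASK

The covers of the porcelain dishes are kept in the white box under the spring-closed flap. Prop the flap open with the wooden bar, laid down along the rail beside the box so that the flap leans on the bar's end and the rail's end stop holds the bar; then take out every cover that is in the box and seat it level on the open dish of its own shape and size, leaving the bar in place until all of them are on. Last, take the bar out so that the flap closes, and lay it down at rest on the blue board again; the dishes stay upright and the glass weighing bottle and the petri dish on the bench are left alone.

Things in the scene. Friction and masses are not known exactly. Their poses are not given: they have to be found in the camera images.
- flap (a joint): Angle of the aluminium spring flap of the box: 0 closed (level), grows to about 1.95 rad as it swings up and back. A light spring (0.05 Nm closed, 0.13 Nm at 80 degrees) and its own weight (150 g) always drive it shut. With the bar in place on the rail it stands at about 1.57 (upright).
- bin: White open-topped box, fixed. Origin at bench level under the centre of the inside; x to the hinge side, y along the hinge. Inside 130 mm along x, 256 mm along y, floor at z = 26 mm, walls 4 mm with the rim at z = 74 mm. Covers stand inside in a row along y, about 84 mm apart. Lengths below named box x, y, z are in this frame.
- flap_hinge (a point): A point on the flap's hinge axis (axis along box y, at box x = +85, z = 54 mm), abreast of the rail (box y = -176); axes as the box. The closed flap is a 3 mm plate, underside 20 mm above the axis; it reaches 165 mm from the axis over the box. Open, it stands up to 300 mm above the bench.
- flap_ear (a point): End of the flap's ear, middle of its underside edge (moves with the flap). The ear, 62 mm wide along box y, lies over the rail and reaches 235 mm from the hinge axis (box x = -150 when closed): its last 47 mm hang free beyond the rail's end stop, with nothing beneath, and can be lifted there with the end of the bar.
- rail_rest (a point): Where the bar's middle comes to lie when it is down on the rail against the end stop (box x = +5, y = -176, z = 74 mm); axes as the box. The rail is a beam 22 mm wide along box x, its top 20 mm below this point, 34 mm clear of the box wall. Bare from box x = -60 to +102; from -60 to -95 between cheeks 29 mm apart; stop face at -95, stop 8 mm thick; stop and cheeks top at box z = 70.
- prop_mid (a point): Middle of the wooden prop bar: straight, 200 mm long along its x, 20 mm wide along y, 40 mm high along z, about 150 g, both ends alike. At the start it lies on the blue board, 40 mm side upright.
- board_top (a point): Middle of the top of the blue board (220 mm along x, 190 mm along y, 16 mm thick, fixed on the bench), where the bar lies at the start and belongs at the end. z up.
- dish_large_mouth (a point): White porcelain round dish, 76 mm across outside, 68 mm mouth. The point is the middle of its mouth, at the top of the rim, 40 mm above the dish's underside; walls 4 mm thick; z up. Loose, about 250 g. When its cover is seated the plate's underside lies on the rim, so the two points coincide.
- cover_large_plate (a point): White porcelain round cover, plate 76 mm across. The point is the middle of the plate's underside. Plate 5 mm thick; a plug 4 mm deep below it enters the dish mouth with 3 mm to spare all round. x along the grip bar, z up. About 70 g. In the box it stands on its plug on the box's floor. Absent in some starts (None).
- cover_large_grip (a point): Middle of the grip bar on this cover (18 mm above the underside of its plate, on the middle axis): the bar is 34 mm long along x, 12 mm thick along y, and stands 26 mm high, from 5 to 31 mm above the underside of the plate. Absent in some starts (None).
- dish_small_mouth (a point): White porcelain round dish, 54 mm across outside, 46 mm mouth. The point is the middle of its mouth, at the top of the rim, 40 mm above the dish's underside; walls 4 mm thick; z up. Loose, about 250 g. When its cover is seated the plate's underside lies on the rim, so the two points coincide.
- cover_small_plate (a point): White porcelain round cover, plate 54 mm across. The point is the middle of the plate's underside. Plate 5 mm thick; a plug 4 mm deep below it enters the dish mouth with 3 mm to spare all round. x along the grip bar, z up. About 70 g. In the box it stands on its plug on the box's floor. Absent in some starts (None).
- cover_small_grip (a point): Middle of the grip bar on this cover (18 mm above the underside of its plate, on the middle axis): the bar is 34 mm long along x, 12 mm thick along y, and stands 26 mm high, from 5 to 31 mm above the underside of the plate. Absent in some starts (None).
- dish_square_mouth (a point): White porcelain square dish, 64 mm outside, 56 mm mouth (sides along its x and y). The point is the middle of its mouth, at the top of the rim, 40 mm above the dish's underside; walls 4 mm thick; z up. Loose, about 250 g. When its cover is seated the plate's underside lies on the rim, so the two points coincide.
- cover_square_plate (a point): White porcelain square cover, plate 64 mm (sides along its x and y). The point is the middle of the plate's underside. Plate 5 mm thick; a plug 4 mm deep below it enters the dish mouth with 3 mm to spare all round. x along the grip bar, z up. About 70 g. In the box it stands on its plug on the box's floor. Absent in some starts (None).
- cover_square_grip (a point): Middle of the grip bar on this cover (18 mm above the underside of its plate, on the middle axis): the bar is 34 mm long along x, 12 mm thick along y, and stands 26 mm high, from 5 to 31 mm above the underside of the plate. Absent in some starts (None).
- bystander_bottle: Small lidded glass weighing bottle, 42 mm across, 58 mm high, loose on the bench; leave alone. Origin under its centre.
- bystander_petri: Lidded petri dish, 60 mm across, 15 mm high, loose on the bench; leave alone. Origin under its centre.
- prop: The wooden prop bar itself: origin at the middle of its 20 mm wide underside, 20 mm below its middle; axes as given for its middle.
There are look-alikes about, which are no part of the job. What is shaped like the part that bears dish_small_mouth but pink is not meant.

How it is judged:
On the way, in this order (a step that is already met when the one before it is completed fails the run):
1. the flap stands open, leaning on the bar, which lies let go on the rail (value of joint flap above 1.3 rad and x of prop_mid in the frame of rail_rest between -0.012 and 0.02 m and y of prop_mid in the frame of rail_rest between -0.012 and 0.012 m and z of prop_mid in the frame of rail_rest between -0.006 and 0.006 m and contact force between each of the arm, the fingers and prop below 0.2 N), for 0.3 s.
2. every cover is seated on its dish while the flap is still propped open by the bar (horizontal distance between cover_large_plate and dish_large_mouth below 0.006 m and z of cover_large_plate in the frame of dish_large_mouth between -0.0025 and 0.003 m and angle between each of cover_large_plate, cover_small_plate, cover_square_plate's own z axis and vertical below 0.08 rad and horizontal distance between cover_small_plate and dish_small_mouth below 0.006 m and z of cover_small_plate in the frame of dish_small_mouth between -0.0025 and 0.003 m and horizontal distance between cover_square_plate and dish_square_mouth below 0.006 m and z of cover_square_plate in the frame of dish_square_mouth between -0.0025 and 0.003 m and value of joint flap above 1.3 rad and x of prop_mid in the frame of rail_rest between -0.012 and 0.02 m and y of prop_mid in the frame of rail_rest between -0.012 and 0.012 m and z of prop_mid in the frame of rail_rest between -0.006 and 0.006 m), for 0.2 s.
At the end, for the whole second after the job is handed in: Every cover that was in the box sits on the dish of its shape and size (centres within 6 mm, plate on the rim within 3 mm, level within about 4.5 degrees), the dishes are upright, the flap is closed (under 0.05 rad), and the bar lies flat and still with its middle over the blue board (horizontal distance between cover_large_plate and dish_large_mouth below 0.006 m and z of cover_large_plate in the frame of dish_large_mouth between -0.0025 and 0.003 m and angle between each of cover_large_plate, cover_small_plate, cover_square_plate's own z axis and vertical below 0.08 rad and horizontal distance between cover_small_plate and dish_small_mouth below 0.006 m and z of cover_small_plate in the frame of dish_small_mouth between -0.0025 and 0.003 m and horizontal distance between cover_square_plate and dish_square_mouth below 0.006 m and z of cover_square_plate in the frame of dish_square_mouth between -0.0025 and 0.003 m and angle between each of dish_large_mouth, dish_small_mouth, dish_square_mouth's own z axis and vertical below 0.1 rad and value of joint flap below 0.05 rad and x of prop_mid in the frame of board_top between -0.11 and 0.11 m and y of prop_mid in the frame of board_top between -0.095 and 0.095 m and z of prop_mid in the frame of board_top between 0.006 and 0.025 m and linear speed of prop below 0.02 m/s); the robot touches nothing.
It fails at once if the weighing bottle is pushed more than 30 mm or tipped (distance of bystander_bottle from where it was at the start of the episode above 0.03 m or angle between bystander_bottle's own z axis and vertical above 0.5 rad).
It fails at once if the petri dish is pushed more than 30 mm or tipped (distance of bystander_petri from where it was at the start of the episode above 0.03 m or angle between bystander_petri's own z axis and vertical above 0.5 rad).
Of cover_large, cover_small, cover_square only 2 to 3 are there at a start; the rules pass over those that are not, and their reading is None.
At some moment in a run one of dish_large, dish_small, dish_square may be knocked a few centimetres aside while the robot is not near it.
It also fails if it takes over 208 s, if anything falls off the work surface, if the arm or the gripper's body presses on something with over 40 N, if the wrist force passes 120 N, or if a joint passes its speed limit or range.

## Working session

There is one attempt and no reset: what is moved stays moved. The work goes in short steps, Python scripts to look and compute and a shell command to move; the robot and the scene stay as the last step left them, time stands still between calls to the robot, and variables do not carry over. Pictures are saved under pics/ and viewed, at most 14 in all, crops included, and the job is handed in when it is done.

```bash
ls; mkdir -p pics; cat > h.py <<'E'
import numpy as np, cv2
from scipy.spatial.transform import Rotation as R
from cell import bot
def snap(c,f=None):
    im=bot.read_camera(c)
    if f: cv2.imwrite('pics/'+f,im)
    return im
def ray(c,px,cal=None):
    k=cal or bot.get_calibration(c); E=np.array(k["extrinsics"])
    d=np.array([(px[0]-k["cx"])/k["fx"],-(px[1]-k["cy"])/k["fy"],-1.])
    return E[:3,3],E[:3,:3]@d
def at_z(c,px,z,cal=None):
    o,d=ray(c,px,cal); return o+d*(z-o[2])/d[2]
def proj(c,P,cal=None):
    k=cal or bot.get_calibration(c); E=np.array(k["extrinsics"])
    q=E[:3,:3].T@(np.array(P)-E[:3,3]); return np.array([k["cx"]+k["fx"]*q[0]/-q[2],k["cy"]-k["fy"]*q[1]/-q[2]])
def tool():
    s=bot.read_state(); q=s["ee_rot"]; return np.array(s["ee_pos"]),R.from_quat([q[1],q[2],q[3],q[0]])
def delta(P,yaw=None):
    "shift cm in tool axes to put TCP at P; turn"
    p,r=tool(); print("shift cm",np.round(r.inv().apply(np.array(P)-p)*100,2))
E
python3 - <<'E'
from h import *
for c in("top","scene"):
    snap(c,c+'0.png'); k=bot.get_calibration(c); print(c,{a:np.round(v,3).tolist() for a,v in k.items()})
p,r=tool();print(p,r.as_matrix().round(3))
zs=dict(prop_mid=.036,board_top=.016,dish_large_mouth=.04,dish_small_mouth=.04,dish_square_mouth=.04,bystander_bottle=0,bystander_petri=0,rail_rest=.074,flap_hinge=.054,flap_ear=.074,bin=0)
for n,z in zs.items():
    for c in("top","scene"):
        for m in bot.mark_of(c,n)[:3]:
            if m["p"]>.2: print(n,c,round(m["p"],2),np.round(m["location"],1),at_z(c,m["location"],z).round(4))
E
```

```text
pics
top {'fx': 487.969, 'fy': 487.969, 'cx': 258.051, 'cy': 191.176, 'extrinsics': [[0.012, 0.99, -0.14, 0.357], [-1.0, 0.013, 0.008, -0.027], [0.01, 0.14, 0.99, 1.475], [0.0, 0.0, 0.0, 1.0]]}
scene {'fx': 395.361, 'fy': 395.361, 'cx': 251.106, 'cy': 190.553, 'extrinsics': [[0.994, -0.063, 0.085, 0.664], [0.105, 0.485, -0.868, -1.27], [0.013, 0.872, 0.489, 0.772], [0.0, 0.0, 0.0, 1.0]]}
[ 0.18277127 -0.57083582  0.23053964] [[ 0.952  0.305 -0.   ]
 [ 0.305 -0.952  0.002]
 [ 0.    -0.002 -1.   ]]
prop_mid top 0.65 [254.2 227.1] [ 0.453  -0.0292  0.036 ]
prop_mid scene 0.61 [224.6 200.9] [ 0.4477 -0.0517  0.036 ]
board_top top 0.86 [254.6 231.9] [ 0.44   -0.0306  0.016 ]
board_top scene 0.77 [224.3 203.2] [ 0.4434 -0.0351  0.016 ]
board_top scene 0.27 [301.7 215.2] [ 0.7276 -0.0814  0.016 ]
dish_large_mouth top 0.63 [364.1 215.8] [ 0.4903 -0.3536  0.04  ]
dish_large_mouth top 0.21 [136.2 151.6] [0.6744 0.3275 0.04  ]
dish_large_mouth scene 0.63 [221.5 253.3] [ 0.4891 -0.3573  0.04  ]
dish_large_mouth scene 0.61 [291.3 257.9] [ 0.6941 -0.3537  0.04  ]
dish_small_mouth top 0.71 [353.8 1
[... 577 characters left out ...]
bottle scene 0.68 [289.4 257.7] [ 0.6899 -0.3033  0.    ]
bystander_petri top 0.73 [256.7 139.3] [ 0.7275 -0.0333  0.    ]
bystander_petri top 0.59 [253.5 223.9] [ 0.4651 -0.027   0.    ]
bystander_petri scene 0.63 [301.5 213.1] [ 0.7283 -0.0422  0.    ]
rail_rest top 0.61 [161.8 158.6] [0.6471 0.2435 0.074 ]
rail_rest scene 0.64 [283.7 162.5] [0.6507 0.2235 0.074 ]
flap_hinge top 0.92 [139.2 151.3] [0.6723 0.3152 0.054 ]
flap_hinge top 0.22 [259.5 225.3] [ 0.4572 -0.0445  0.054 ]
flap_ear top 0.67 [213.2 167.2] [0.6236 0.0928 0.074 ]
flap_ear scene 0.84 [272.9 179.5] [0.615  0.0659 0.074 ]
bin top 0.86 [158.9 221. ] [0.4701 0.2589 0.    ]
bin top 0.49 [365.1 215.8] [ 0.4941 -0.3657  0.    ]
```

```bash
python3 -c "
import cv2
for c in('top','scene'):
    i=cv2.imread(f'pics/{c}0.png'); cv2.imwrite(f'pics/{c}0b.png',cv2.resize(i,(800,600),interpolation=cv2.INTER_CUBIC))"
```

```text
(no output)
```

View pics/top0b.png

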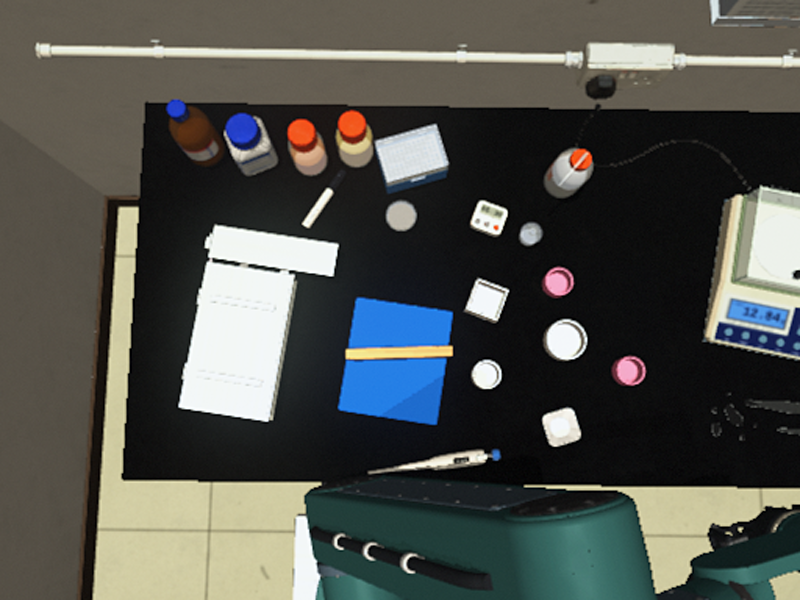

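View pics/scene0b.png

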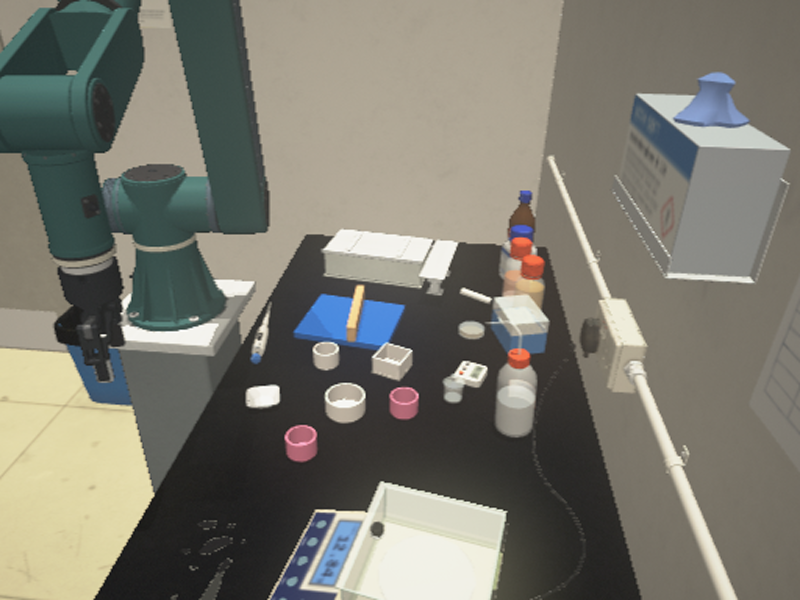

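The top picture shows the bar lying on the blue board at about (399,352). The box is at (240,330) with its ear at (275,250). The white dishes are large (566,340), small (487,375) and square (487,300), and two pink look-alikes are nearby. The scene picture agrees with this.

```bash
python3 - <<'E'
from h import *
im=cv2.imread('pics/top0.png'); k=bot.get_calibration('top')
hsv=cv2.cvtColor(im,cv2.COLOR_BGR2HSV)
def fit(mask,name,z):
    n,l,s,c=cv2.connectedComponentsWithStats(mask.astype(np.uint8))
    for i in range(1,n):
        if s[i,4]<150: continue
        r=cv2.minAreaRect(np.argwhere(l==i)[:,::-1].astype(np.float32)); b=cv2.boxPoints(r)
        print(name,s[i,4],np.round(b).tolist(),[at_z('top',q,z,k)[:2].round(3).tolist() for q in b],'c',at_z('top',r[0],z,k).round(4))
fit((hsv[...,0]>12)&(hsv[...,0]<32)&(hsv[...,1]>70)&(hsv[...,2]>120)&(np.mgrid[:384,:512][0]>200)&(np.mgrid[:384,:512][1]<300)&(np.mgrid[:384,:512][0]<250),'bar',.056)
fit((hsv[...,0]>100)&(hsv[...,0]<120)&(hsv[...,1]>150)&(np.mgrid[:384,:512][1]<300)&(np.mgrid[:384,:512][1]>205)&(np.mgrid[:384,:512][0]>180),'board',.016)
reg=np.zeros(im.shape[:2],bool); reg[140:175,125:222]=1
fit((im.min(2)>190)&reg,'ear',.077)
reg[:]=0; reg[169:275,105:192]=1
fit((im.min(2)>190)&reg,'flap',.077)
E
```

```text
bar 461 [[221.0, 223.0], [289.0, 221.0], [289.0, 228.0], [221.0, 230.0]] [[0.462, 0.068], [0.471, -0.13], [0.451, -0.131], [0.442, 0.067]] c [ 0.4568 -0.0314  0.056 ]
board 1783 [[222.0, 222.0], [227.0, 189.0], [290.0, 198.0], [285.0, 231.0]] [[0.469, 0.068], [0.569, 0.056], [0.544, -0.136], [0.444, -0.123]] c [ 0.5062 -0.034   0.016 ]
board 2498 [[215.0, 263.0], [221.0, 220.0], [286.0, 229.0], [280.0, 272.0]] [[0.346, 0.085], [0.475, 0.07], [0.45, -0.123], [0.322, -0.106]] c [ 0.3977 -0.0187  0.016 ]
ear 1695 [[129.0, 166.0], [133.0, 143.0], [216.0, 156.0], [213.0, 179.0]] [[0.622, 0.336], [0.691, 0.329], [0.656, 0.085], [0.588, 0.094]] c [0.6392 0.211  0.077 ]
ear 180 [[131.0, 174.0], [131.0, 166.0], [175.0, 166.0], [175.0, 174.0]] [[0.6, 0.33], [0.623, 0.331], [0.625, 0.204], [0.601, 0.203]] c [0.6123 0.2671 0.077 ]
flap 5570 [[113.0, 260.0], [133.0, 158.0], [192.0, 169.0], [172.0, 272.0]] [[0.352, 0.371], [0.648, 0.328], [0.616, 0.155], [0.322, 0.202]] c [0.4825 0.2641 0.077 ]
```

```bash
R="41.1 -37.6 -4 0 0 -75 60"; python3 -m jog '41.1 -37.6 -4 0 0 -75 60;41.1 -37.6 -4 0 0 -75 60;41.1 -37.6 -4 0 0 -75 60;41.1 -37.6 -4 0 0 -75 60;41.1 -37.6 -4 0 0 -75 60;41.1 -37.6 -4 0 0 -75 60;41.1 -37.6 -4 0 0 -75 60;41.1 -37.6 -4 0 0 -75 60;41.1 -37.6 -4 0 0 -75 60;41.1 -37.6 -4 0 0 -75 60;41.1 -37.6 -4 0 0 -75 60;41.1 -37.6 -4 0 0 -75 60;41.1 -37.6 -4 0 0 -75 60;41.1 -37.6 -4 0 0 -75 60;41.1 -37.6 -4 0 0 -75 60;41.1 -37.6 -4 0 0 -75 60;41.1 -37.6 -4 0 0 -75 60;41.1 -37.6 -4 0 0 -75 60;41.1 -37.6 -4 0 0 -75 60;41.1 -37.6 -4 0 0 -75 60' 80; python3 - <<'E'
from h import *
k=bot.get_calibration('wrist'); snap('wrist','w1.png')
print({a:np.round(v,3).tolist() for a,v in k.items()})
print(bot.read_state()['joints']); p,r=tool(); print(p,r.as_matrix().round(3))
for n,z in dict(prop_mid=.036,board_top=.016,rail_rest=.074,flap_ear=.074).items():
    for m in bot.mark_of('wrist',n)[:2]: print(n,round(m['p'],2),m['location'],at_z('wrist',m['location'],z,k).round(4))
E
```

```text
time_s: 2.87
ee_pos: [0.4593, -0.089, 0.2712]
ee_rot: [-0.0, 0.691, 0.723, -0.0]
ft_force: [-0.5, -0.5, 0.1]
finger_gap: 0.0508
grasp_force: 0.0
{'fx': 284.342, 'fy': 284.342, 'cx': 256.711, 'cy': 191.741, 'extrinsics': [[0.999, -0.044, -0.013, 0.457], [0.046, 0.961, 0.271, -0.019], [0.0, -0.272, 0.962, 0.414], [0.0, 0.0, 0.0, 1.0]]}
[-3.38864655e-01  1.27576466e-01  1.72589156e+00 -3.10865387e-06
  1.28832341e+00 -3.85214077e-01]
[ 0.45935994 -0.08885277  0.27124578] [[-0.046  0.999 -0.   ]
 [ 0.999  0.046  0.   ]
 [ 0.    -0.    -1.   ]]
prop_mid 0.7 [255.2, 117.5] [ 0.4554 -0.0268  0.036 ]
board_top 0.56 [245.3, 114.8] [ 0.4418 -0.0243  0.016 ]
flap_ear 0.76 [418.8, 11.2] [0.6231 0.0903 0.074 ]
```

View pics/w1.png

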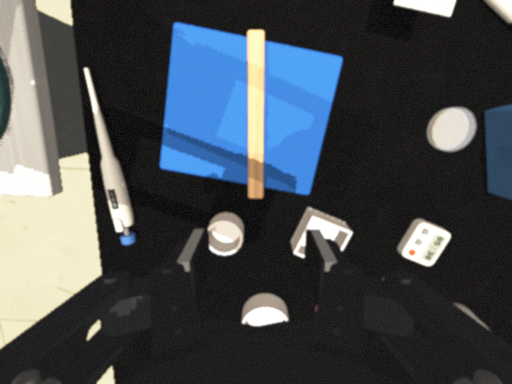

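```bash
python3 -m jog '18.5 9 -4 0 0 10.8 60;18.5 9 -4 0 0 10.8 60;18.5 9 -4 0 0 10.8 60;18.5 9 -4 0 0 10.8 60;18.5 9 -4 0 0 10.8 60;18.5 9 -4 0 0 10.8 60;18.5 9 -4 0 0 10.8 60;18.5 9 -4 0 0 10.8 60;18.5 9 -4 0 0 10.8 60' 80; python3 - <<'E'
from h import *
import cv2
k=bot.get_calibration('wrist'); im=snap('wrist','w2.png')
p,r=tool(); print(p,r.as_matrix().round(3))
for n,z in dict(rail_rest=.074,flap_ear=.074,flap_hinge=.054,bin=0).items():
    for m in bot.mark_of('wrist',n)[:2]: print(n,round(m['p'],2),m['location'],at_z('wrist',m['location'],z,k).round(4))
w=cv2.imread('pics/w1.png')
cv2.imwrite('pics/w2b.png',cv2.resize(im,(800,600),interpolation=cv2.INTER_CUBIC))
E
```

```text
time_s: 3.87
ee_pos: [0.5398, 0.0999, 0.3108]
ee_rot: [-0.0, 0.755, 0.655, -0.001]
ft_force: [-0.6, -0.3, 0.8]
finger_gap: 0.051
grasp_force: 0.0
[0.53984869 0.09965393 0.31081335] [[ 0.141  0.99  -0.001]
 [ 0.99  -0.141 -0.001]
 [-0.001 -0.001 -1.   ]]
rail_rest 0.96 [328.3, 35.3] [0.6477 0.2439 0.074 ]
flap_ear 0.72 [319.6, 163.2] [0.6247 0.0904 0.074 ]
bin 0.95 [193.4, 50.3] [0.471  0.2665 0.    ]
```

View pics/w2b.png

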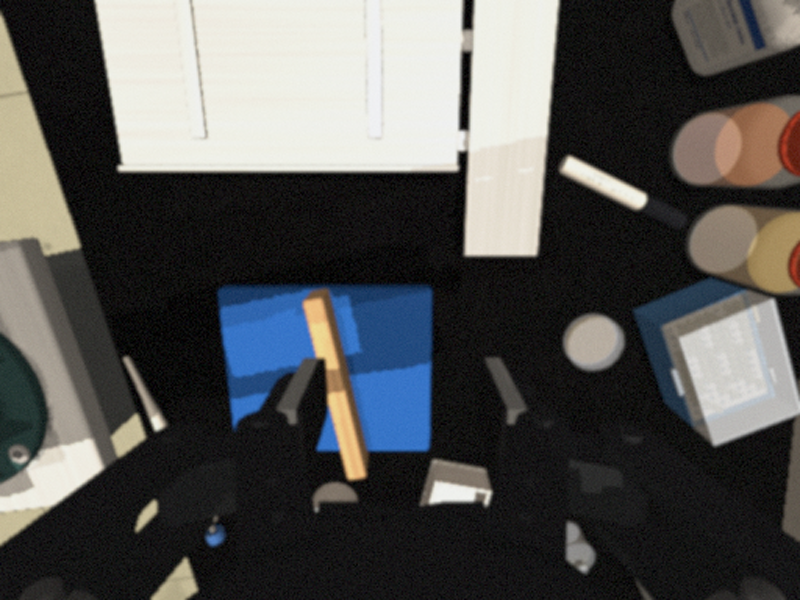

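```bash
python3 - <<'E'
from h import *
k=bot.get_calibration('wrist')
f=lambda u,v,z:at_z('wrist',(u*.64,v*.64),z,k)[:2]
a,b=f(465,256,.077),f(538,256,.077); c,d=f(475,5,.077),f(559,5,.077); e,g=f(118,167,.077),f(462,168,.077)
print('ear',a,b,(a+b)/2,np.linalg.norm(b-a));
an=lambda v:np.degrees(np.arctan2(v[1],v[0]))
print(an(c-a),an(d-b),an(a-b)+180-90,an(e-g)-90)
h1=f(317,293,.056);h2=f(355,474,.056)
p1,p2=f(311,299,.056),f(355,474,.056); print('bar',p1,p2)
u=np.array([np.cos(np.radians(81.9)),np.sin(np.radians(81.9))]);print('rest from ear',(a+b)/2+.155*u)
E
```

```text
ear [0.5957706  0.09439915] [0.65782285 0.08551626] [0.62679672 0.0899577 ] 0.06268483106814554
81.83538915552798 81.91044914250193 261.85335123844004 81.69425323410215
bar [0.45212805 0.07025864] [ 0.46038398 -0.1233154 ]
rest from ear [0.64863642 0.24341137]
```

```bash
python3 -m jog '-19.4 -5.4 15 0 0 -10.6 60;-19.4 -5.4 15 0 0 -10.6 60;-19.4 -5.4 15 0 0 -10.6 60;-19.4 -5.4 15 0 0 -10.6 60;-19.4 -5.4 15 0 0 -10.6 60;-19.4 -5.4 15 0 0 -10.6 60;-19.4 -5.4 20 0 0 -10.6 60;-19.4 -5.4 24 0 0 -10.6 60;-19.4 -5.4 26 0 0 -10.6 60;-19.4 -5.4 27.5 0 0 -10.6 60;-19.4 -5.4 28.5 0 0 -10.6 60;-19.4 -5.4 28.5 0 0 -10.6 60;-19.4 -5.4 28.5 0 0 -10.6 0;-19.4 -5.4 28.5 0 0 -10.6 0;-19.4 -5.4 28.5 0 0 -10.6 0;-19.4 -5.4 28.5 0 0 -10.6 0;-19.4 -5.4 28.5 0 0 -10.6 0;-19.4 -5.4 28.5 0 0 -10.6 0;-19.4 -5.4 28.5 0 0 -10.6 0;-19.4 -5.4 28.5 0 0 -10.6 0' 90
```

```text
time_s: 5.78
ee_pos: [0.4609, -0.0838, 0.0275]
ee_rot: [0.001, 0.691, 0.723, 0.0]
ft_force: [-0.8, -1.0, 7.5]
finger_gap: 0.0185
grasp_force: 88.9
```

```bash
python3 -m jog '0 0 -3 0 0 0 0;0 0 -6 0 0 0 0;0 2 -9 0 0 2 0;-.5 6 -9 0 0 6 0;-.5 10 -9 0 0 10.7 0;-.5 14 -9 0 0 10.7 0;-.5 14 -9 0 0 10.7 0;-.5 14 -6 0 0 10.7 0;-.5 14 -3 0 0 10.7 0;-.5 14 -.8 0 0 10.7 0;-.5 14 -.6 0 0 10.7 0;-.5 14 -.6 0 0 10.7 0;-.5 14 -.6 0 0 10.7 0' 90; python3 - <<'E'
from h import *
k=bot.get_calibration('scene'); im=snap('scene'); cv2.imwrite('pics/s1.png',cv2.resize(im[120:280,150:350],(800,640)[:2] and (750,600)))
p,r=tool(); q=r.as_matrix(); print(p,q.round(3))
u=np.array([np.cos(np.radians(81.85)),np.sin(np.radians(81.85)),0]);v=np.array([-u[1],u[0],0])
d=p-np.array([.6478,.2437,0]); print('box x',d@u*1000+5,'dy',d@v*1000)
E
```

```text
time_s: 6.87
ee_pos: [0.6007, -0.0823, 0.0333]
ee_rot: [0.0, 0.756, 0.655, 0.0]
ft_force: [0.2, 0.1, -0.9]
finger_gap: 0.0186
grasp_force: 88.6
[ 0.60138512 -0.08249932  0.03393183] [[ 0.142  0.99   0.003]
 [ 0.99  -0.142 -0.001]
 [-0.     0.003 -1.   ]]
box x -324.4848219204036 dy -0.2975891183193134
```

View pics/s1.png

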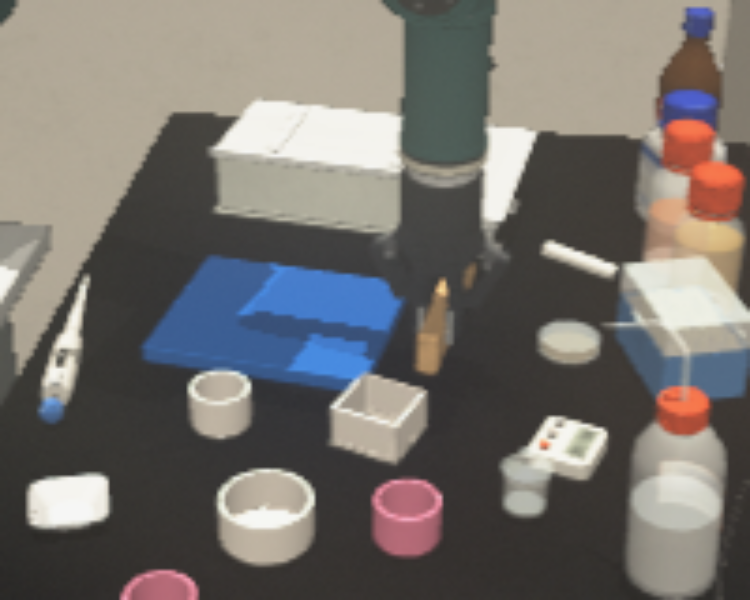

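```bash
python3 -m jog '2 0 0 0 0 0 0;4 0 0 0 0 0 0;5.75 0 0 0 0 0 0;5.75 0 -1.2 0 0 0 0;6.1 0 -3 0 0 0 0;6.7 0 -5.4 0 0 0 0;7.6 0 -7.8 0 0 0 0;8.8 0 -9.8 0 0 0 0;10.2 0 -11.7 0 0 0 0;11.65 0 -13.35 0 0 0 0;13.4 0 -14.8 0 0 0 0;15.2 0 -16.1 0 0 0 0;17.3 0 -17.2 0 0 0 0;19.8 0 -18 0 0 0 0;22.3 0 -18.7 0 0 0 0;24.8 0 -18.8 0 0 0 0;27.2 0 -18.8 0 0 0 0;28.4 0 -18.8 0 0 0 0;28.4 0 -18.8 0 0 0 0;28.4 0 -18.8 0 0 0 0' 90; cat >> h.py <<'E'
u=np.array([np.cos(np.radians(81.85)),np.sin(np.radians(81.85)),0]);v=np.array([-u[1],u[0],0])
def boxpos():
    p,r=tool(); d=p-np.array([.6478,.2437,0]); print('box x',d@u*1000+5,'dy',d@v*1000,'z',p[2]*1000); print(r.as_matrix().round(3)[:,0], bot.read_state()['ft_force'])
E
python3 - <<'E'
from h import *
boxpos()
im=snap('scene'); cv2.imwrite('pics/s2.png',cv2.resize(im[80:240,180:380],(750,600)))
E
```

```text
time_s: 8.58
ee_pos: [0.6404, 0.1984, 0.2213]
ee_rot: [0.001, 0.755, 0.655, 0.0]
ft_force: [0.0, -0.7, -1.7]
finger_gap: 0.0186
grasp_force: 88.8
box x -40.887935560505134 dy 0.9003155288942076 z 221.29773975973558
[ 0.141  0.99  -0.001] [ 0.02603232 -0.70529203 -1.72420644]
```

View pics/s2.png

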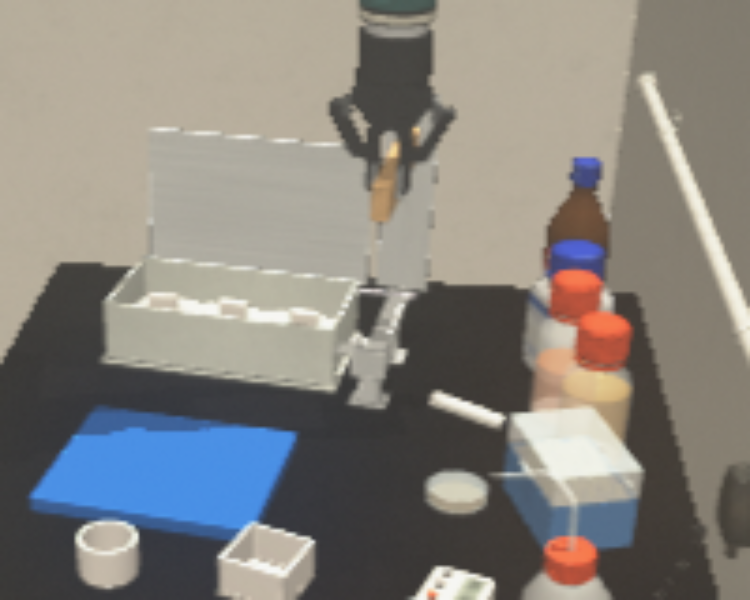

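```bash
python3 -m jog '0 .1 3 0 0 0 0;0 .1 6 0 0 0 0;-.2 .1 9 0 0 0 0;-.4 .1 11.5 0 0 0 0;-.6 .1 13 0 0 0 0;-.6 .1 13.5 0 0 0 0;-.6 .1 13.5 0 0 0 0;-.6 .1 13.5 0 0 0 0' 90; python3 - <<'E'
from h import *
boxpos()
k=bot.get_calibration('top'); im=snap('top'); cv2.imwrite('pics/t1.png',cv2.resize(im[110:240,100:270],(785,600)))
im=snap('scene'); cv2.imwrite('pics/s3.png',cv2.resize(im[100:220,200:360],(800,600)))
E
```

```text
time_s: 9.3
ee_pos: [0.6398, 0.1908, 0.0853]
ee_rot: [0.0, 0.756, 0.655, -0.002]
ft_force: [-1.1, -6.3, -4.0]
finger_gap: 0.019
grasp_force: 88.3
box x -48.4792024257046 dy 0.46152371371148454 z 85.32894201161425
[ 0.142  0.99  -0.003] [-1.12957142 -6.29119309 -3.99911039]
```

View pics/s3.png

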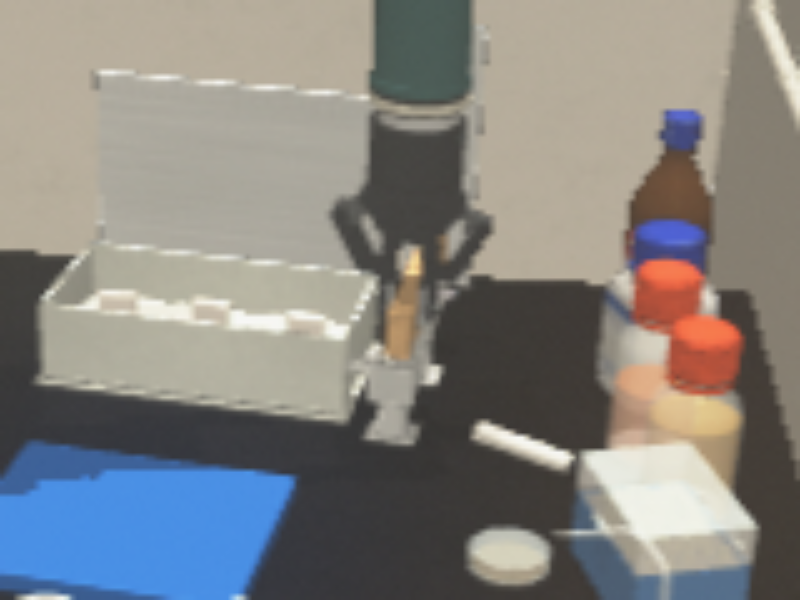

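The picture shows the bar end at (400,330), lined up over the rail's stop at (395,375). The flap is upright.

```bash
python3 -m jog '0 0 .3 0 0 0 0;0 0 .6 0 0 0 0;0 0 .9 0 0 0 0;0 0 .9 0 0 0 0' 90; python3 -c "
from h import *
boxpos()"
```

```text
time_s: 9.73
ee_pos: [0.6415, 0.1927, 0.0776]
ee_rot: [0.001, 0.756, 0.655, 0.001]
ft_force: [-2.1, -3.1, 0.6]
finger_gap: 0.0184
grasp_force: 89.0
box x -46.35136404691261 dy -0.9565786171155971 z 77.61749894473715
[0.142 0.99  0.001] [-2.13946024 -3.14468423  0.59920406]
```

```bash
python3 -m jog '-.1 0 .3 0 0 0 0;-.1 0 .6 0 0 0 0;-.1 0 .9 0 0 0 0;-.1 0 1.0 0 0 0 0;-.1 0 1.0 0 0 0 0' 90; python3 -c "
from h import *
boxpos()"
```

```text
time_s: 10.15
ee_pos: [0.6411, 0.192, 0.0663]
ee_rot: [0.0, 0.756, 0.655, 0.001]
ft_force: [1.1, -3.9, 1.5]
finger_gap: 0.0188
grasp_force: 89.2
box x -47.098156356479514 dy -0.7001136834669097 z 66.30349327149838
[0.142 0.99  0.001] [ 1.08743753 -3.93023115  1.54502302]
```

```bash
python3 -m jog '0 0 0 0 0 0 40;0 0 0 0 0 0 40;0 0 0 0 0 0 40;0 0 0 0 0 0 40;0 0 0 0 0 0 40;0 0 -2 0 0 0 40;0 0 -5 0 0 0 40;0 0 -9 0 0 0 40;-2 0 -13 0 0 0 40;-4 0 -17 0 0 0 40;-6 0 -21 0 0 0 40;-8 0 -21 0 0 0 40;-8 0 -21 0 0 0 40'; python3 - <<'E'
from h import *
boxpos()
k=bot.get_calibration('wrist'); im=snap('wrist'); 
for n,z in dict(prop_mid=.074,rail_rest=.074,cover_large_grip=.048,cover_small_grip=.048,cover_square_grip=.048,cover_large_plate=.030,cover_small_plate=.030,cover_square_plate=.030).items():
    for m in bot.mark_of('wrist',n)[:3]:
      if m['p']>.2: print(n,round(m['p'],2),np.round(m['location']),at_z('wrist',m['location'],z,k).round(4))
cv2.imwrite('pics/w3.png',cv2.resize(im,(800,600)))
E
```

```text
time_s: 11.23
ee_pos: [0.631, 0.1093, 0.2811]
ee_rot: [0.003, 0.756, 0.654, 0.002]
ft_force: [0.7, 0.8, -0.6]
finger_gap: 0.0343
grasp_force: 0.0
box x -130.40360406012024 dy -2.3954946537859425 z 281.13540735700303
[ 0.144  0.99  -0.   ] [ 0.66666214  0.81283315 -0.60696669]
prop_mid 0.88 [252.  52.] [0.6481 0.2426 0.074 ]
rail_rest 0.65 [252.  51.] [0.6479 0.2438 0.074 ]
cover_large_grip 0.61 [101.  57.] [0.467  0.2673 0.048 ]
cover_small_grip 0.85 [34. 63.] [0.3854 0.2732 0.048 ]
cover_small_grip 0.57 [152. 262.] [ 0.4611 -0.0104  0.048 ]
cover_square_grip 0.77 [170.  61.] [0.5482 0.252  0.048 ]
cover_large_plate 0.87 [114.  59.] [0.4744 0.2674 0.03  ]
cover_small_plate 0.91 [47. 64.] [0.3879 0.2733 0.03  ]
cover_square_plate 0.87 [177.  65.] [0.5513 0.2497 0.03  ]
cover_square_plate 0.49 [110.  59.] [0.4685 0.2682 0.03  ]
```

View pics/w3.png

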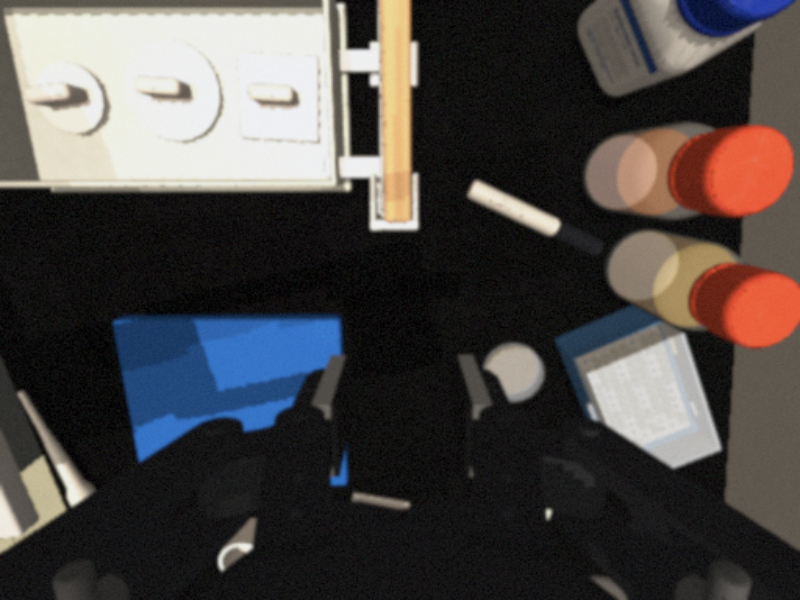

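The bar lies on the rail from (397,0) to (397,215), against the stop. The three covers stand in the box: small (70,97), large (178,90) and square (280,95).

```bash
python3 -m jog '3 -2.3 0 0 0 -7 50;6 -4.6 0 0 0 -14 50;9 -6.9 2 0 0 -21 50;12 -9 4 0 0 -28 50;12.8 -9.8 6 0 0 -35 50;12.8 -9.8 8 0 0 -42 50;12.8 -9.8 8 0 0 -49 50;12.8 -9.8 8 0 0 -56 50;12.8 -9.8 8 0 0 -63 50;12.8 -9.8 8 0 0 -70 50;12.8 -9.8 8 0 0 -77 50;12.8 -9.8 8 0 0 -84 50;12.8 -9.8 8 0 0 -90 50;12.8 -9.8 8 0 0 -90 50;12.8 -9.8 8 0 0 -90 50'; cat >> h.py <<'E'
def marks(c,d,th=.25):
    k=bot.get_calibration(c); im=snap(c)
    for n,z in d.items():
        for m in bot.mark_of(c,n)[:3]:
            if m['p']>th: print(n,round(m['p'],2),np.round(m['location']),at_z(c,m['location'],z,k).round(4))
    return im,k
E
python3 - <<'E'
from h import *
boxpos(); print(tool()[0],bot.read_state()['joints'])
im,k=marks('wrist',dict(cover_large_grip=.048,cover_small_grip=.048,cover_square_grip=.048,cover_square_plate=.030,cover_large_plate=.030,cover_small_plate=.030))
cv2.imwrite('pics/w4.png',cv2.resize(im,(800,600)))
E
```

```text
time_s: 12.93
ee_pos: [0.5501, 0.2535, 0.196]
ee_rot: [-0.0, 0.072, 0.997, -0.0]
ft_force: [-0.1, 0.8, -0.5]
finger_gap: 0.0426
grasp_force: 0.0
box x 0.8646530334698612 dy 98.14071512515136 z 195.97842916236408
[-0.989  0.145  0.001] [-0.08845483  0.82693624 -0.49433748]
[0.55006423 0.25351935 0.19597843] [ 3.17791987e-01  3.99684539e-01  1.53933519e+00  1.33839447e-04
  1.20312380e+00 -1.10798504e+00]
cover_large_grip 0.75 [252. 179.] [0.5501 0.2496 0.048 ]
cover_large_grip 0.59 [260.  98.] [0.4707 0.2699 0.048 ]
cover_small_grip 0.89 [252.   1.] [0.3879 0.2745 0.048 ]
cover_small_grip 0.28 [258. 278.] [0.6681 0.2392 0.048 ]
cover_square_grip 0.8 [253. 182.] [0.5536 0.2505 0.048 ]
cover_square_plate 0.66 [255. 178.] [0.5529 0.2521 0.03  ]
cover_large_plate 0.98 [259.  97.] [0.4691 0.2693 0.03  ]
cover_small_plate 0.88 [256.   9.] [0.3892 0.2778 0.03  ]
```

View pics/w4.png

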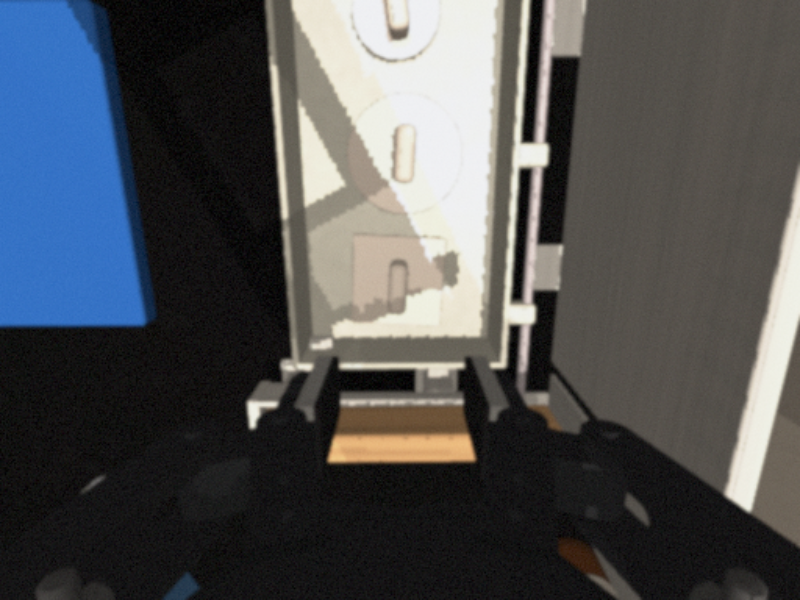

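```bash
python3 -m jog '-.35 -.2 3 0 0 0 50;-.35 -.2 6 0 0 0 50;-.35 -.2 9 0 0 0 50;-.35 -.2 12 0 0 0 50;-.35 -.2 14 0 0 0 50;-.35 -.2 15.3 0 0 0 50;-.35 -.2 15.75 0 0 0 50;-.35 -.2 15.75 0 0 0 50;-.35 -.2 15.75 0 0 0 0;-.35 -.2 15.75 0 0 0 0;-.35 -.2 15.75 0 0 0 0;-.35 -.2 15.75 0 0 0 0;-.35 -.2 15.75 0 0 0 0;-.35 -.2 15.75 0 0 0 0' 50; python3 -c "
from h import *
print(tool()[0]);boxpos()"
```

```text
time_s: 14.45
ee_pos: [0.5546, 0.2512, 0.0403]
ee_rot: [0.001, 0.071, 0.997, 0.001]
ft_force: [-0.7, 0.1, 6.3]
finger_gap: 0.0111
grasp_force: 49.9
[0.55461902 0.25121199 0.04033804]
box x -0.7736969628706607 dy 93.30482112310882 z 40.33804326099489
[-0.99   0.142 -0.003] [-0.74087621  0.06200124  6.34241458]
```

```bash
python3 -m jog '0 0 -2 0 0 0 0;0 0 -5 0 0 0 0;0 0 -9 0 0 0 0;0 0 -13 0 0 0 0;0 -2 -17 0 0 0 0;-1 -5 -20 0 0 0 0;-2 -9 -21 0 0 0 0;-3 -13 -21 0 0 0 0;-4 -17 -21 0 0 0 0;-6 -21 -21 0 0 0 0;-8 -25 -21 0 0 0 0;-10 -29 -21 0 0 0 0;-12 -33 -21 0 0 0 0;-12.8 -37 -21 0 0 0 0;-12.8 -41 -21 0 0 0 0;-12.8 -43.7 -21 0 0 0 0;-12.8 -43.7 -21 0 0 0 0;-12.8 -43.7 -21 0 0 0 0;-12.8 -43.7 -21 0 0 0 0' 50; python3 - <<'E'
from h import *
print(tool()[0],bot.read_state()['finger_gap'],tool()[1].as_matrix().round(3)[:,0])
im,k=marks('wrist',dict(dish_large_mouth=.04,dish_small_mouth=.04,dish_square_mouth=.04,bystander_bottle=0,bystander_petri=0,cover_square_plate=.04))
cv2.imwrite('pics/w5.png',cv2.resize(im,(800,600)))
for n,z in dict(dish_square_mouth=.04).items():
  snap('top')
  print(n,[(round(m['p'],2),at_z('top',m['location'],z).round(4)) for m in bot.mark_of('top',n)[:2]])
E
```

```text
time_s: 16.03
ee_pos: [0.6178, -0.1996, 0.2487]
ee_rot: [-0.0, 0.072, 0.997, 0.001]
ft_force: [-1.2, -0.3, -0.8]
finger_gap: 0.0112
grasp_force: 49.1
[ 0.61776614 -0.19963726  0.24869578] 0.011162725934327464 [-0.99   0.143  0.001]
dish_large_mouth 0.62 [112.  74.] [ 0.4856 -0.3479  0.04  ]
dish_small_mouth 0.67 [145. 166.] [ 0.5959 -0.3362  0.04  ]
dish_square_mouth 0.58 [251. 120.] [ 0.5587 -0.1967  0.04  ]
bystander_bottle 0.87 [206. 222.] [ 0.6945 -0.2855  0.    ]
bystander_petri 0.84 [381. 221.] [ 0.73   -0.0291  0.    ]
cover_square_plate 0.64 [255. 233.] [ 0.7054 -0.2132  0.04  ]
dish_square_mouth [(0.78, array([ 0.5589, -0.1987,  0.04  ]))]
```

View pics/w5.png

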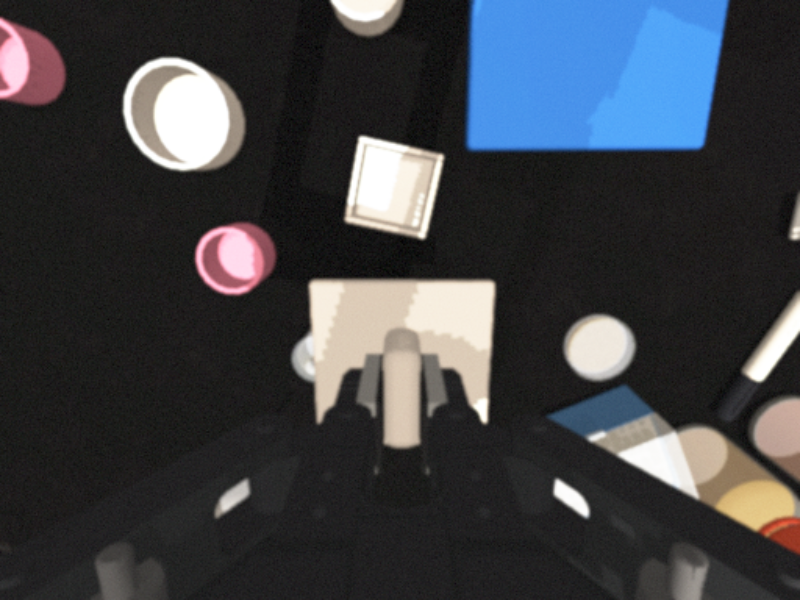

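```bash
python3 - <<'E'
from h import *
k=bot.get_calibration('wrist'); im=cv2.imread('pics/w5.png'); p,r=tool()
g=im.min(2); m=np.zeros(g.shape,np.uint8); m[110:260,330:460]=(g[110:260,330:460]>90)
n,l,s,c=cv2.connectedComponentsWithStats(m); i=1+np.argmax(s[1:,4])
rc=cv2.minAreaRect(np.argwhere(l==i)[:,::-1].astype(np.float32)); print(rc, cv2.boxPoints(rc).round())
f=lambda q,z:at_z('wrist',np.array(q)*.64,z,k)
C=[f(q,.04)[:2] for q in [(360,136),(444,154),(426,239),(345,222)]]
print(np.round(C,4),np.mean(C,0),[np.linalg.norm(C[i]-C[i-1]).round(4) for i in range(4)],[np.degrees(np.arctan2(*(C[(i+1)%4]-C[i])[::-1])).round(1) for i in range(4)])
a,b=f((309,281),p[2]-.0053),f((496,281),p[2]-.0053)
print('far edge in tool',r.inv().apply(a-p),r.inv().apply(b-p))
E
```

```text
((392.12939453125, 186.91763305664062), (88.72454071044922, 89.15840148925781), 12.52880859375) [[339. 221.]
 [358. 134.]
 [445. 153.]
 [426. 240.]]
[[ 0.5197 -0.215 ]
 [ 0.5412 -0.1545]
 [ 0.6029 -0.176 ]
 [ 0.5807 -0.2372]] [ 0.56114674 -0.19568769] [np.float64(0.0649), np.float64(0.0642), np.float64(0.0653), np.float64(0.0651)] [np.float64(70.4), np.float64(-19.2), np.float64(-109.9), np.float64(160.0)]
far edge in tool [ 0.03282154 -0.0305146   0.00529695] [0.03281679 0.03363425 0.00530276]
```

```bash
python3 -m jog '2 -.2 2 0 0 5 0;4 -.65 5 0 0 10 0;5.6 -.65 8 0 0 11.7 0;5.6 -.65 11 0 0 11.7 0;5.6 -.65 14 0 0 11.7 0;5.6 -.65 16 0 0 11.7 0;5.6 -.65 16.9 0 0 11.7 0;5.6 -.65 16.9 0 0 11.7 0;5.6 -.65 16.9 0 0 11.7 0;5.6 -.65 16.9 0 0 11.7 0' 50; python3 - <<'E'
from h import *
p,r=tool(); print(p,r.as_matrix().round(3)[:,0])
im=snap('wrist'); cv2.imwrite('pics/w6.png',cv2.resize(im,(800,600)))
E
```

```text
time_s: 17.32
ee_pos: [0.5632, -0.199, 0.0813]
ee_rot: [0.001, 0.172, 0.985, -0.0]
ft_force: [0.4, 0.1, -0.3]
finger_gap: 0.011
grasp_force: 49.0
[ 0.56320975 -0.19895884  0.0812996 ] [-0.941  0.339 -0.003]
```

View pics/w6.png

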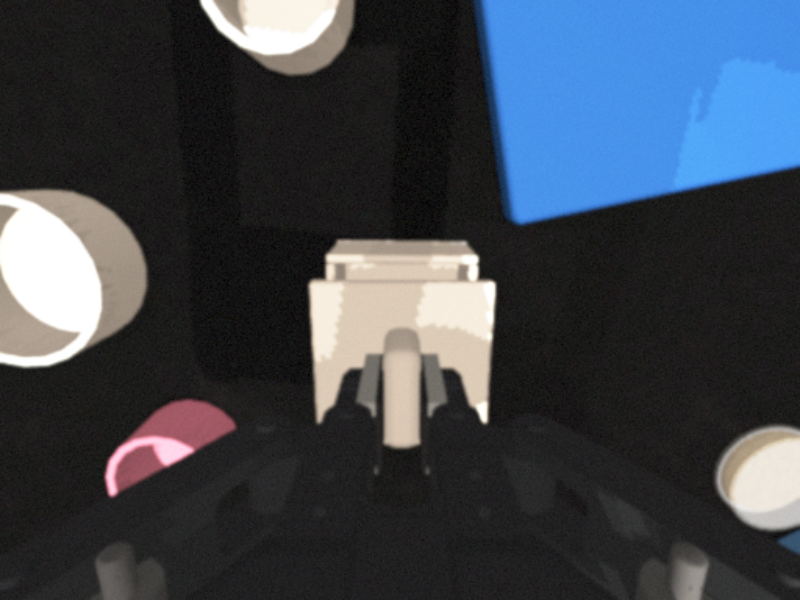

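```bash
python3 - <<'E'
from h import *
k=bot.get_calibration('wrist'); p,r=tool()
f=lambda q,z:(r.inv().apply(at_z('wrist',np.array(q)*.64,z,k)-p)*1000).round(2)
print(f((309,281),p[2]-.0053),f((496,281),p[2]-.0053))
for row in(253,256,259): print(row,f((327,row),.04),f((479,row),.04))
im=cv2.imread('pics/w6.png'); print(im[238:290,400].min(1).tolist())
E
```

```text
[ 33.12 -30.33   5.2 ] [33.12 33.76  5.19]
253 [ 36.55 -29.81  41.42] [36.55 33.88 41.4 ]
256 [ 35.27 -29.87  41.42] [35.28 33.95 41.4 ]
259 [ 34.   -29.93  41.42] [34.   34.01 41.41]
[26, 48, 74, 102, 122, 134, 138, 137, 136, 135, 136, 136, 137, 136, 137, 142, 152, 166, 176, 183, 187, 185, 181, 174, 171, 169, 173, 178, 184, 184, 184, 185, 184, 183, 183, 185, 185, 183, 182, 181, 176, 169, 161, 160, 162, 168, 176, 183, 185, 184, 182, 181]
```

```bash
python3 -m jog '.27 .03 1 0 0 0 0;.27 .03 2 0 0 0 0;.27 .03 2.5 0 0 0 0;.27 .03 2.8 0 0 0 0;.27 .03 3.0 0 0 0 0;.27 .03 3.1 0 0 0 0;.27 .03 3.1 0 0 0 0' 50; python3 -c "
from h import *
print(tool()[0])"
```

```text
time_s: 17.95
ee_pos: [0.5585, -0.1968, 0.0503]
ee_rot: [-0.001, 0.172, 0.985, 0.0]
ft_force: [-6.0, 2.0, 18.4]
finger_gap: 0.0105
grasp_force: 51.7
[ 0.55852748 -0.19680155  0.05028729]
```

```bash
python3 -m jog '0 0 -.1 0 0 0 0;0 0 -.1 0 0 0 0;0 0 -.1 0 0 0 35;0 0 -.1 0 0 0 35;0 0 -.1 0 0 0 35;0 0 -.1 0 0 0 35;0 0 -2 0 0 0 35;0 0 -5 0 0 0 35;-2 0 -9 0 0 0 35;-5 0 -12 0 0 0 35;-8 0 -12 0 0 0 35;-8 0 -12 0 0 0 35;-8 0 -12 0 0 0 35'; cat > chk.py <<'E'
from h import *
import sys
k=bot.get_calibration('wrist');snap('wrist','c.png');p,r=tool()
for s in sys.argv[1:]:
    for n in('cover_%s_plate','cover_%s_grip','dish_%s_mouth'):
        z=.058 if 'grip' in n else .04
        for m in bot.mark_of('wrist',n%s)[:2]: print(n%s,round(m['p'],2),np.round(m['location'],1),at_z('wrist',m['location'],z,k).round(4))
im=cv2.imread('pics/c.png'); u0,v0=[int(t) for t in m['location']]
cv2.imwrite('pics/'+s+'_chk.png',cv2.resize(im[max(0,v0-60):v0+60,max(0,u0-80):u0+80],(640,480),interpolation=cv2.INTER_CUBIC))
E
python3 chk.py square
```

```text
time_s: 19.03
ee_pos: [0.6361, -0.2251, 0.169]
ee_rot: [0.001, 0.172, 0.985, -0.0]
ft_force: [-0.6, -0.1, -1.1]
finger_gap: 0.0299
grasp_force: 0.0
cover_square_plate 0.96 [257.1  96.7] [ 0.5605 -0.1961  0.04  ]
cover_square_plate 0.28 [254.2  94.4] [ 0.5578 -0.1979  0.04  ]
cover_square_grip 0.93 [254.1  91.3] [ 0.5564 -0.1973  0.058 ]
```

View pics/square_chk.png

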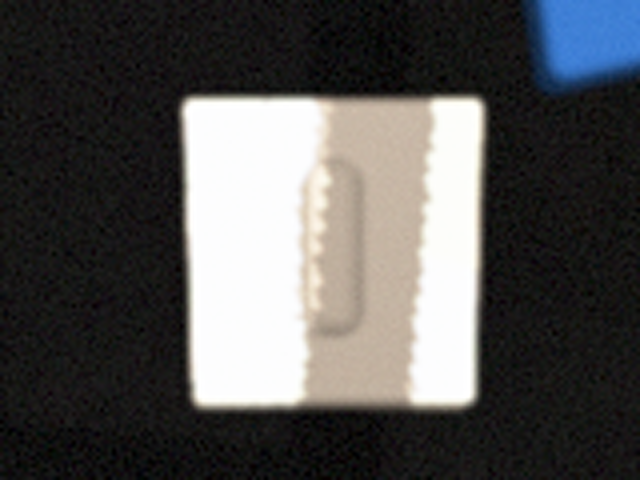

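The crop shows the square cover lying evenly over its dish, with no rim showing. Next is the large cover.

```bash
python3 -m jog '2 2.5 -3 0 0 -1 50;5 6 -6 0 0 -5 50;8 9 -8 0 0 -11.8 50;11 12.5 -8 0 0 -11.8 50;14 16 -8 0 0 -11.8 50;17 20 -8 0 0 -11.8 50;20 24 -8 0 0 -11.8 50;23 28 -8 0 0 -11.8 50;26 32 -8 0 0 -11.8 50;29 36 -8 0 0 -11.8 50;32.4 40.9 -8 0 0 -11.8 50;32.4 40.9 -6 0 0 -11.8 50;32.4 40.9 -3 0 0 -11.8 50;32.4 40.9 -3 0 0 -11.8 50;32.4 40.9 -3 0 0 -11.8 50;32.4 40.9 -3 0 0 -11.8 50;32.4 40.9 -3 0 0 -11.8 50'; cat > cov.py <<'E'
from h import *
import sys
s=sys.argv[1]; p,r=tool(); print(p,r.as_matrix().round(3)[:,0])
im,k=marks('wrist',{f'cover_{s}_grip':.048,f'cover_{s}_plate':.03})
cv2.imwrite('pics/cov_%s.png'%s,im)
# grip orientation/edges: crop around expected
E
python3 cov.py large; python3 - <<'E'
from h import *
snap('top')
for n,z in dict(prop_mid=.074,dish_large_mouth=.04,dish_small_mouth=.04).items(): print(n,[(round(m['p'],2),at_z('top',m['location'],z).round(4)) for m in bot.mark_of('top',n)[:3]])
E
```

```text
time_s: 20.65
ee_pos: [0.4687, 0.2695, 0.1992]
ee_rot: [0.0, 0.07, 0.998, -0.0]
ft_force: [-0.1, -0.1, 0.7]
finger_gap: 0.0425
grasp_force: 0.0
[0.46872593 0.26951055 0.1991558 ] [-0.99  0.14 -0.  ]
cover_large_grip 0.64 [256. 182.] [0.4732 0.2694 0.048 ]
cover_large_plate 0.92 [252. 176.] [0.4697 0.2652 0.03  ]
prop_mid [(0.86, array([0.6452, 0.2452, 0.074 ]))]
dish_large_mouth [(0.84, array([ 0.4902, -0.3485,  0.04  ])), (0.58, array([0.664 , 0.2598, 0.04  ]))]
dish_small_mouth [(0.87, array([ 0.6039, -0.3305,  0.04  ])), (0.82, array([ 0.4285, -0.4753,  0.04  ])), (0.57, array([ 0.4291, -0.1989,  0.04  ]))]
```

```bash
python3 -m jog '-.3 -.18 3 0 0 0 50;-.3 -.18 6 0 0 0 50;-.3 -.18 9 0 0 0 50;-.3 -.18 12 0 0 0 50;-.3 -.18 14 0 0 0 50;-.3 -.18 15.4 0 0 0 50;-.3 -.18 15.9 0 0 0 50;-.3 -.18 15.9 0 0 0 50;-.3 -.18 15.9 0 0 0 0;-.3 -.18 15.9 0 0 0 0;-.3 -.18 15.9 0 0 0 0;-.3 -.18 15.9 0 0 0 0;-.3 -.18 15.9 0 0 0 0;-.3 -.18 15.9 0 0 0 0' 50; python3 -c "
from h import *
print(tool()[0])"
```

```text
time_s: 22.17
ee_pos: [0.4726, 0.2686, 0.0412]
ee_rot: [0.001, 0.07, 0.998, 0.001]
ft_force: [0.2, -0.4, 7.9]
finger_gap: 0.0109
grasp_force: 49.6
[0.4726285  0.26860756 0.04123817]
```

```bash
python3 -m jog '0 0 -2 0 0 0 0;0 0 -6 0 0 0 0;0 0 -10 0 0 0 0;0 -2 -14 0 0 0 0;-1 -6 -18 0 0 0 0;-2 -10 -21 0 0 0 0;-3 -14 -21 0 0 0 0;-4 -18 -21 0 0 0 0;-6 -22 -21 0 0 0 0;-8 -26 -21 0 0 0 0;-9 -30 -21 0 0 0 0;-10 -34 -21 0 0 0 0;-11 -38 -21 0 0 0 0;-13 -42 -21 0 0 0 0;-15 -46 -21 0 0 0 0;-16 -50 -21 0 0 0 0;-17.8 -54 -21 0 0 0 0;-17.8 -58 -21 0 0 0 0;-17.8 -61 -21 0 0 0 0;-17.8 -61 -21 0 0 0 0' 50;python3 -m jog '0 0 0 0 0 0 0;0 0 0 0 0 0 0'; cat > dish.py <<'E'
from h import *
import sys
s,rad=sys.argv[1],float(sys.argv[2]); p,r=tool(); print(p,r.as_matrix().round(3)[:,0])
im,k=marks('wrist',{f'dish_{s}_mouth':.04,f'cover_{s}_plate':p[2]-.010})
cv2.imwrite('pics/dish_%s.png'%s,im)
E
python3 dish.py large .038
```

```text
time_s: 23.83
ee_pos: [0.5617, -0.3662, 0.2498]
ee_rot: [0.0, 0.071, 0.997, -0.001]
ft_force: [0.5, -0.6, -0.7]
finger_gap: 0.0106
grasp_force: 48.9
time_s: 24.0
ee_pos: [0.5617, -0.3615, 0.2495]
ee_rot: [-0.0, 0.071, 0.997, 0.0]
ft_force: [-0.0, 0.2, -0.4]
finger_gap: 0.0109
grasp_force: 48.9
[ 0.56170791 -0.36146092  0.24947525] [-0.99   0.142  0.001]
cover_large_plate 0.48 [488. 241.] [ 0.5865 -0.2261  0.2395]
```

```bash
python3 - <<'E'
from h import *
for c in('top','wrist'):
    snap(c)
    for n in('dish_large_mouth','cover_large_plate'):
        print(c,n,[(round(m['p'],2),np.round(m['location'],1),at_z(c,m['location'],.04).round(3)) for m in bot.mark_of(c,n)[:3]],[(round(m['p'],2),np.round(m['extent'])) for m in bot.search_frame(c,n)[:3]])
k=bot.get_calibration('wrist'); print(proj('wrist',[.49,-.3485,.04],k))
E
```

```text
top dish_large_mouth [] []
top cover_large_plate [(0.68, array([384.2, 177.7]), array([ 0.605, -0.416,  0.04 ]))] [(0.64, array([380., 183., 396., 196.]))]
wrist dish_large_mouth [(0.86, array([257. , 101.7]), array([ 0.484, -0.348,  0.04 ]))] [(0.82, array([226.,  73., 286., 134.]))]
wrist cover_large_plate [(0.63, array([256.3, 231.6]), array([ 0.649, -0.372,  0.04 ]))] [(0.61, array([191., 164., 322., 291.]))]
[257.34171185 106.78911165]
```

View pics/dish_large.png

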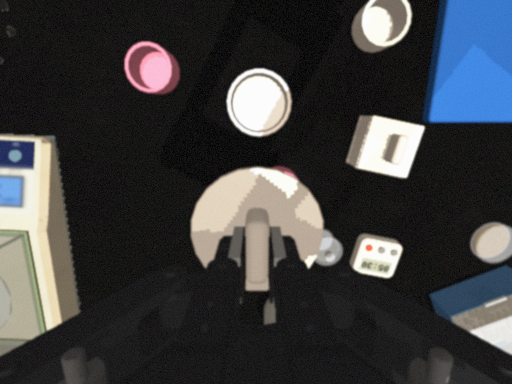

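The large dish rim is at (259,102) and the held cover is at (257,230), seen from above.

```bash
cat > fitc.py <<'E'
from h import *
def comp(im,seed,th=90,r0=0,r1=384):
    m=(im.min(2)>th).astype(np.uint8); m[:r0]=0; m[r1:]=0
    n,l=cv2.connectedComponents(m); return l==l[seed[1],seed[0]]
def circ_world(pts,z,k):
    P=np.array([at_z('wrist',q,z,k)[:2] for q in pts])
    A=np.c_[2*P,np.ones(len(P))]; c=np.linalg.lstsq(A,(P**2).sum(1),rcond=None)[0]
    return c[:2],np.sqrt(c[2]+c[0]**2+c[1]**2)
def edge(mask):
    c,_=cv2.findContours(mask.astype(np.uint8),cv2.RETR_EXTERNAL,cv2.CHAIN_APPROX_NONE); return max(c,key=len)[:,0].astype(float)
E
python3 - <<'E'
from fitc import *
im=cv2.imread('pics/dish_large.png'); k=bot.get_calibration('wrist'); p,r=tool()
e=edge(comp(im,(259,80),r1=150)); c,R_=circ_world(e,.04,k); print('dish',c,R_,e.min(0),e.max(0))
e=edge(comp(im,(256,185),r0=155)); e=e[(e[:,1]<225)&(e[:,1]>158)]; 
c2,R2=circ_world(e,p[2]-.0062,k); print('cover',c2,R2); 
print('cover in tool mm',r.inv().apply(np.r_[c2,0]-np.r_[p[:2],0])*1000)
t=r.inv().apply(np.r_[c,0]-np.r_[p[:2],0])*1000; print('dish in tool mm',t)
E
```

```text
dish [ 0.48574885 -0.3465146 ] 0.03836483594857716 [226.  68.] [291. 136.]
cover [ 0.5600902  -0.35908933] 0.037346365559732045
cover in tool mm [2.46537737e+00 1.21193425e+00 3.00469415e-05]
dish in tool mm [ 7.78346023e+01  3.27114349e+00 -1.62704616e-03]
```

```bash
python3 -m jog '3 .1 0 0 0 0 0;6 .18 2 0 0 0 0;7.9 .18 6 0 0 0 0;7.9 .18 10 0 0 0 0;7.9 .18 13 0 0 0 0;7.9 .18 15.5 0 0 0 0;7.9 .18 16.7 0 0 0 0;7.9 .18 16.7 0 0 0 0;7.9 .18 16.7 0 0 0 0;7.9 .18 16.7 0 0 0 0' 50; cat > near.py <<'E'
from fitc import *
import sys
D=float(sys.argv[1]) # mm dia
off=float(sys.argv[2]) # plate top below TCP (m)
k=bot.get_calibration('wrist'); im=snap('wrist','near%d.png'%D); p,r=tool(); print(p)
g=im.min(2).astype(int)
Rr=D/2000
# sample radial edges in tool frame: for each azimuth near +x, project candidate radius on plane and find brightness edges
def prof(z,rs,a,cx,cy):
    P=[p+r.apply([cx+q*np.cos(a),cy+q*np.sin(a),0]) for q in rs]; 
    px=np.array([proj('wrist',[x[0],x[1],z],k) for x in P]).astype(np.float32)
    return cv2.remap(im.min(2),px[:,0].reshape(-1,1),px[:,1].reshape(-1,1),cv2.INTER_LINEAR)[:,0].astype(int)
for a in np.radians([-60,-40,-20,0,20,40,60]):
    rs=np.arange(Rr-.012,Rr+.016,.001)
    print(round(np.degrees(a)),'cov',prof(p[2]-off,rs,a,0,0).tolist()); 
    print('     rim',prof(.04,rs,a,0,0).tolist())
E
python3 near.py 76 .0062
```

```text
time_s: 25.48
ee_pos: [0.4856, -0.349, 0.0844]
ee_rot: [0.001, 0.07, 0.998, -0.001]
ft_force: [-0.3, -1.2, -0.9]
finger_gap: 0.0109
grasp_force: 48.9
[ 0.48571022 -0.34911179  0.08469767]
-60 cov [218, 218, 218, 218, 220, 219, 218, 218, 218, 218, 219, 187, 82, 18, 13, 16, 19, 14, 3, 14, 16, 15, 16, 14, 11, 18, 26, 19]
     rim [218, 220, 219, 219, 218, 219, 220, 219, 221, 218, 202, 139, 65, 19, 13, 11, 21, 20, 15, 19, 15, 19, 16, 18, 13, 19, 16, 19]
-40 cov [219, 219, 218, 218, 219, 220, 218, 220, 220, 220, 220, 215, 171, 65, 18, 16, 12, 18, 20, 20, 16, 16, 13, 15, 15, 19, 18, 19]
     rim [220, 220, 220, 220, 220, 219, 220, 209, 187, 202, 207, 157, 99, 39, 18, 17, 19, 12, 18, 18, 15, 17, 13, 12, 18, 17, 19, 18]
-20 cov [219, 220, 220, 220, 220, 218, 220, 220, 220, 221, 220, 220, 209, 174, 206, 222, 192, 139, 109, 50, 16, 6, 19, 13, 14, 12, 17, 19]
     rim [221, 221, 220, 220, 220, 218, 194, 166, 184, 210, 224, 217, 171, 140, 133, 102, 51, 19, 19, 17, 19, 19, 20, 18, 18, 24, 29, 20]
0 cov [220, 219, 220, 220, 223, 222, 221, 221, 221, 221, 221, 221, 227, 231, 184, 189, 206, 223, 220,
[... 303 characters left out ...]
0, 20, 18, 11, 18]
     rim [250, 255, 255, 255, 255, 255, 253, 209, 169, 178, 201, 218, 223, 194, 146, 136, 136, 118, 57, 21, 26, 22, 24, 20, 18, 23, 20, 26]
40 cov [178, 176, 175, 177, 186, 231, 244, 220, 231, 229, 189, 178, 178, 169, 165, 163, 89, 19, 8, 17, 21, 20, 14, 20, 19, 18, 21, 16]
     rim [254, 253, 253, 253, 253, 253, 253, 253, 247, 196, 159, 170, 178, 171, 148, 110, 57, 16, 16, 13, 13, 7, 10, 9, 13, 10, 16, 16]
60 cov [178, 177, 178, 176, 177, 175, 176, 173, 177, 179, 179, 175, 177, 160, 82, 21, 22, 25, 21, 27, 24, 24, 21, 21, 22, 23, 25, 18]
     rim [211, 249, 253, 253, 246, 247, 236, 198, 176, 177, 177, 175, 162, 153, 116, 47, 10, 18, 18, 14, 13, 20, 22, 21, 15, 20, 21, 22]
```

```bash
python3 -m jog '-.08 .08 .8 0 0 0 0;-.08 .08 1.6 0 0 0 0;-.08 .08 2.3 0 0 0 0;-.08 .08 2.7 0 0 0 0;-.08 .08 2.9 0 0 0 0;-.08 .08 3.0 0 0 0 0;-.08 .08 3.0 0 0 0 0' 50
```

```text
time_s: 26.12
ee_pos: [0.4851, -0.3472, 0.0524]
ee_rot: [-0.0, 0.07, 0.998, 0.0]
ft_force: [1.1, -1.1, -0.3]
finger_gap: 0.011
grasp_force: 48.9
```

```bash
python3 -m jog '0 0 .08 0 0 0 0;0 0 .14 0 0 0 0;0 0 .14 0 0 0 0;0 0 .1 0 0 0 35;0 0 .1 0 0 0 35;0 0 0 0 0 0 35;0 0 0 0 0 0 35;0 0 -2 0 0 0 35;0 0 -5 0 0 0 35;-2 0 -9 0 0 0 35;-5 0 -12 0 0 0 35;-8 0 -14 0 0 0 35;-8 0 -14 0 0 0 35;-8 0 -14 0 0 0 35'; python3 - <<'E'
from fitc import *
k=bot.get_calibration('wrist'); im=snap('wrist','chk_large.png'); p,r=tool(); print(p)
q=proj('wrist',[.484,-.347,.045],k); print(q)
s=(int(q[0])-25,int(q[1]))
e=edge(comp(im,s,60)); c,Rr=circ_world(e,.045,k); print('cover',c,Rr,e.min(0),e.max(0))
for n in('cover_large_plate','dish_large_mouth'): print([(round(m['p'],2),np.round(m['location'],1),at_z('wrist',m['location'],.04,k).round(3)) for m in bot.mark_of('wrist',n)[:2]])
E
```

```text
time_s: 27.28
ee_pos: [0.567, -0.3595, 0.1949]
ee_rot: [0.002, 0.07, 0.998, -0.001]
ft_force: [-1.2, 1.1, -0.8]
finger_gap: 0.0299
grasp_force: 0.0
[ 0.56466953 -0.35830831  0.1929039 ]
[256.78699423  93.80167841]
cover [ 0.48430468 -0.34630782] 0.038635237517741984 [218.  50.] [297. 135.]
[]
[(0.24, array([256.7,  92.9]), array([ 0.483, -0.347,  0.04 ]))]
```

```bash
python3 -m jog '1 3 -3 0 0 0 50;2 7 -5 0 0 0 50;4 11 -5 0 0 0 50;6 15 -5 0 0 0 50;8 19 -5 0 0 0 50;10 23 -5 0 0 0 50;12 27 -5 0 0 0 50;13 31 -5 0 0 0 50;15 35 -5 0 0 0 50;17 39 -5 0 0 0 50;19 43 -5 0 0 0 50;21 47 -5 0 0 0 50;23 51 -5 0 0 0 50;25 55 -5 0 0 0 50;26.3 59 -4 0 0 0 50;26.3 60.3 -2 0 0 0 50;26.3 60.3 -1 0 0 0 50;26.3 60.3 -1 0 0 0 50;26.3 60.3 -1 0 0 0 50;26.3 60.3 -1 0 0 0 50'; python3 cov.py small
```

```text
time_s: 29.1
ee_pos: [0.3878, 0.2741, 0.2025]
ee_rot: [-0.001, 0.07, 0.998, -0.001]
ft_force: [0.8, -1.0, -0.2]
finger_gap: 0.0427
grasp_force: 0.0
[0.38783519 0.27405003 0.20249484] [-0.99   0.14   0.001]
cover_small_grip 0.6 [258. 181.] [0.3919 0.2762 0.048 ]
cover_small_plate 0.85 [258. 177.] [0.3915 0.2753 0.03  ]
```

```bash
python3 -m jog '-.28 .15 3 0 0 0 50;-.28 .15 6 0 0 0 50;-.28 .15 9 0 0 0 50;-.28 .15 12 0 0 0 50;-.28 .15 14 0 0 0 50;-.28 .15 15.6 0 0 0 50;-.28 .15 16.15 0 0 0 50;-.28 .15 16.15 0 0 0 50;-.28 .15 16.15 0 0 0 0;-.28 .15 16.15 0 0 0 0;-.28 .15 16.15 0 0 0 0;-.28 .15 16.15 0 0 0 0;-.28 .15 16.15 0 0 0 0;-.28 .15 16.15 0 0 0 0' 50; python3 - <<'E'
from h import *
print(tool()[0])
snap('top')
for n in('dish_small_mouth','dish_large_mouth','dish_square_mouth'): print(n,[(round(m['p'],2),np.round(m['location']),at_z('top',m['location'],.04).round(4)) for m in bot.mark_of('top',n)[:3]])
snap('scene')
print([(round(m['p'],2),np.round(m['location']),at_z('scene',m['location'],.04).round(4)) for m in bot.mark_of('scene','dish_small_mouth')[:3]])
E
```

```text
time_s: 30.42
ee_pos: [0.3926, 0.2769, 0.0427]
ee_rot: [0.001, 0.07, 0.998, 0.001]
ft_force: [-0.5, -0.3, 7.8]
finger_gap: 0.0106
grasp_force: 49.7
[0.39258409 0.2769464  0.04272489]
dish_small_mouth [(0.84, array([354., 177.]), array([ 0.6069, -0.3269,  0.04  ])), (0.83, array([323., 236.]), array([ 0.4277, -0.2312,  0.04  ])), (0.53, array([409., 238.]), array([ 0.4277, -0.4835,  0.04  ]))]
dish_large_mouth [(0.72, array([256., 141.]), array([ 0.7135, -0.0326,  0.04  ])), (0.55, array([362., 214.]), array([ 0.4941, -0.3477,  0.04  ]))]
dish_square_mouth [(0.6, array([316., 191.]), array([ 0.563 , -0.2127,  0.04  ]))]
[(0.96, array([192., 280.]), array([ 0.4285, -0.4797,  0.04  ])), (0.83, array([211., 226.]), array([ 0.4312, -0.2222,  0.04  ])), (0.75, array([260., 251.]), array([ 0.6006, -0.3336,  0.04  ]))]
```

```bash
python3 -m jog '0 0 -2 0 0 0 0;0 0 -6 0 0 0 0;0 0 -10 0 0 0 0;0 -2 -14 0 0 0 0;-1 -6 -18 0 0 0 0;-2 -10 -21 0 0 0 0;-4 -14 -21 0 0 0 0;-6 -18 -21 0 0 0 0;-8 -22 -21 0 0 0 0;-10 -26 -21 0 0 0 0;-12 -30 -21 0 0 0 0;-14 -34 -21 0 0 0 0;-16 -38 -21 0 0 0 0;-17 -42 -21 0 0 0 0;-18 -46 -21 0 0 0 0;-18 -48.8 -21 0 0 0 0;-18 -48.8 -21 0 0 0 0;-18 -48.8 -21 0 0 0 0;-18 -48.8 -21 0 0 0 0' 50; python3 - <<'E'
from fitc import *
k=bot.get_calibration('wrist'); im=snap('wrist','dish_small.png'); p,r=tool(); print(p,r.as_matrix().round(3)[:,0])
for n in('dish_small_mouth','cover_small_plate','cover_square_plate','cover_large_plate'):
    print(n,[(round(m['p'],2),np.round(m['location'],1),at_z('wrist',m['location'],.04,k).round(4)) for m in bot.mark_of('wrist',n)[:3]])
m=(im.min(2)>90).astype(np.uint8); n,l,s,c=cv2.connectedComponentsWithStats(m)
for i in range(1,n):
    if s[i,4]>200: print(s[i],c[i].round(), at_z('wrist',c[i],.04,k).round(3)[:2])
E
```

```text
time_s: 32.3
ee_pos: [0.5011, -0.2332, 0.2515]
ee_rot: [0.0, 0.072, 0.997, 0.0]
ft_force: [-0.7, 0.4, -0.6]
finger_gap: 0.011
grasp_force: 49.1
[ 0.5008913  -0.23170688  0.25138866] [-0.99   0.141  0.   ]
dish_small_mouth [(0.68, array([ 56.2, 137.4]), array([ 0.4292, -0.4706,  0.04  ])), (0.59, array([254.7,  97.9]), array([ 0.4184, -0.2225,  0.04  ])), (0.59, array([192. , 245.4]), array([ 0.5961, -0.3352,  0.04  ]))]
cover_small_plate [(0.83, array([257.5, 225.6]), array([ 0.58  , -0.2423,  0.04  ]))]
cover_square_plate [(0.85, array([288. , 208.2]), array([ 0.5614, -0.1991,  0.04  ]))]
cover_large_plate [(0.97, array([165.5, 164. ]), array([ 0.4807, -0.3453,  0.04  ])), (0.23, array([413.8,  95. ]), array([ 0.4421, -0.0358,  0.04  ]))]
[ 112    0   68   64 3129] [146.  29.] [ 0.329 -0.332]
[ 232   80   47   49 1819] [255. 104.] [ 0.425 -0.223]
[  36  113   47   46 1196] [ 62. 136.] [ 0.428 -0.463]
[ 133  135   67   63 3330] [166. 165.] [ 0.483 -0.345]
[ 173  173  149  140 8565] [255. 225.] [ 0.579 -0.245]
[ 385  268   43   36 1022] [408. 284.] [ 0.7   -0.043]
[491 274  21  35 398] [503. 294.] [0.736 0.093]
[  0 289  14  66 533] [  4. 328.] [ 0.689 -0.641]
[496 318  16  32 368] [505. 334.] [0.808 0.103]
[433 359  20  25 259] [444. 373.] [0.871 0.014]
```

```bash
python3 - <<'E'
from fitc import *
im=cv2.imread('pics/dish_small.png'); k=bot.get_calibration('wrist'); p,r=tool()
print(im[104,255],im[88,240],bot.get_calibration('wrist')['extrinsics'][0][3])
for th in(90,130,160):
    e=edge(comp(im,(255,104),th,r1=150)); c,R_=circ_world(e,.04,k); print(th,c,R_,r.inv().apply(np.r_[c,0]-np.r_[p[:2],0])*1000)
    P=np.array([at_z('wrist',q,.04,k)[:2] for q in e]); d=np.hypot(*(P-c).T); print(d.min(),d.max())
e=edge(comp(im,(256,185),r0=165)); e=e[(e[:,1]<215)&(e[:,1]>165)]
c2,R2=circ_world(e,p[2]-.0077,k); print('cover',R2,r.inv().apply(np.r_[c2,0]-np.r_[p[:2],0])*1000)
E
```

```text
[255 255 255] [255 255 255] 0.43380135722344493
90 [ 0.42552977 -0.22058923] 0.02751487240993245 [ 7.62732782e+01 -8.17008507e-01  8.88772418e-03]
0.02665353145025478 0.02821582260792975
130 [ 0.42542986 -0.22070805] 0.027019052344937393 [ 7.63557919e+01 -9.48515158e-01  8.83267672e-03]
0.026100182299805434 0.028006626472955733
160 [ 0.42530039 -0.22070196] 0.026642267812653105 [ 7.64848580e+01 -9.60397596e-01  8.84251832e-03]
0.025777448851219163 0.027631895943965618
cover 0.03213507982503657 [3.39141303e+00 9.36351744e+00 5.04839948e-03]
```

```bash
python3 -m jog '3 0 0 0 0 0 0;6 -.1 2 0 0 0 0;7.6 -.1 6 0 0 0 0;7.6 -.1 10 0 0 0 0;7.6 -.1 13 0 0 0 0;7.6 -.1 15.5 0 0 0 0;7.6 -.1 16.7 0 0 0 0;7.6 -.1 16.7 0 0 0 0;7.6 -.1 16.7 0 0 0 0;7.6 -.1 16.7 0 0 0 0;7.6 -.1 16.7 0 0 0 0' 50; python3 near.py 54 .0077
```

```text
time_s: 33.47
ee_pos: [0.4271, -0.2226, 0.0857]
ee_rot: [0.001, 0.07, 0.998, -0.001]
ft_force: [0.7, -0.2, -0.1]
finger_gap: 0.0112
grasp_force: 49.0
[ 0.42702397 -0.22269212  0.08562817]
-60 cov [145, 153, 174, 181, 181, 180, 181, 181, 183, 180, 181, 173, 123, 33, 8, 8, 13, 13, 11, 10, 11, 7, 1, 13, 5, 10, 14, 11]
     rim [180, 180, 181, 182, 182, 179, 181, 183, 178, 164, 157, 175, 166, 107, 34, 15, 13, 4, 12, 13, 1, 6, 6, 14, 6, 8, 10, 17]
-40 cov [145, 149, 165, 177, 182, 180, 180, 181, 180, 180, 181, 181, 177, 164, 160, 148, 67, 21, 13, 3, 10, 15, 8, 14, 6, 9, 13, 13]
     rim [181, 181, 182, 183, 181, 180, 173, 149, 151, 159, 168, 180, 176, 147, 109, 89, 52, 17, 5, 7, 10, 2, 16, 8, 1, 12, 4, 13]
-20 cov [129, 140, 145, 146, 146, 160, 177, 180, 180, 181, 179, 182, 181, 180, 167, 148, 168, 173, 185, 171, 123, 108, 103, 65, 13, 2, 14, 6]
     rim [183, 182, 180, 181, 183, 169, 142, 134, 144, 150, 167, 181, 186, 159, 122, 113, 114, 111, 84, 35, 15, 11, 14, 6, 5, 7, 5, 14]
0 cov [108, 108, 106, 108, 125, 144, 145, 146, 148, 146, 146, 147, 149, 169, 179, 157, 131, 145, 153, 175, 190,
[... 268 characters left out ...]
135, 144, 137, 113, 104, 102, 68, 18, 7, 12, 8]
     rim [147, 149, 145, 145, 148, 144, 132, 130, 141, 145, 145, 146, 142, 121, 108, 106, 105, 103, 76, 29, 10, 6, 6, 9, 16, 4, 4, 9]
40 cov [145, 147, 150, 145, 146, 146, 144, 146, 144, 146, 144, 145, 147, 147, 145, 121, 55, 15, 8, 9, 6, 7, 14, 8, 7, 12, 12, 2]
     rim [146, 144, 146, 146, 146, 146, 146, 143, 129, 125, 141, 144, 132, 111, 98, 81, 38, 10, 5, 12, 12, 11, 11, 5, 10, 12, 5, 7]
60 cov [144, 144, 147, 146, 147, 147, 146, 146, 146, 146, 149, 146, 147, 144, 115, 44, 11, 20, 9, 10, 8, 9, 13, 14, 19, 16, 15, 18]
     rim [145, 145, 146, 147, 148, 144, 146, 145, 146, 144, 142, 121, 83, 32, 8, 4, 11, 8, 11, 15, 12, 9, 15, 9, 9, 10, 4, 3]
```

```bash
python3 -m jog '-.18 -.17 .8 0 0 0 0;-.18 -.17 1.6 0 0 0 0;-.18 -.17 2.3 0 0 0 0;-.18 -.17 2.7 0 0 0 0;-.18 -.17 2.9 0 0 0 0;-.18 -.17 3.05 0 0 0 0;-.18 -.17 3.05 0 0 0 0' 50
```

```text
time_s: 34.1
ee_pos: [0.4272, -0.224, 0.0533]
ee_rot: [-0.0, 0.07, 0.998, 0.0]
ft_force: [0.5, 0.1, -0.9]
finger_gap: 0.0109
grasp_force: 49.0
```

```bash
python3 -m jog '0 0 .08 0 0 0 0;0 0 .08 0 0 0 0;0 0 .06 0 0 0 35;0 0 .06 0 0 0 35;0 0 0 0 0 0 35;0 0 0 0 0 0 35;0 0 -2 0 0 0 35;0 0 -5 0 0 0 35;-2 0 -9 0 0 0 35;-5 0 -13 0 0 0 35;-8 0 -17 0 0 0 35;-10 0 -19 0 0 0 35;-10 0 -19 0 0 0 35;-10 0 -19 0 0 0 35'; python3 - <<'E'
from fitc import *
k=bot.get_calibration('wrist'); im=snap('wrist'); p,r=tool(); print(p)
q=proj('wrist',[.4262,-.223,.045],k); s=(int(q[0])-17,int(q[1])); print(q)
e=edge(comp(im,s,60)); c,Rr=circ_world(e,.045,k); print('small',c,Rr,e.min(0),e.max(0))
e=edge(comp(im,[int(t) for t in proj('wrist',[.484,-.32,.045],k)],60)); c,Rr=circ_world(e,.045,k); print('large',c,Rr,e.min(0),e.max(0))
for s in('small','large','square'):
  for n in('cover_%s_plate','dish_%s_mouth'): print(n%s,[(round(m['p'],2),np.round(m['location'],1),at_z('wrist',m['location'],.04,k).round(4)) for m in bot.mark_of('wrist',n%s)[:2]])
cv2.imwrite('pics/fin.png',cv2.resize(im,(800,600)))
E
```

```text
time_s: 35.27
ee_pos: [0.5298, -0.2394, 0.2467]
ee_rot: [0.003, 0.07, 0.998, -0.001]
ft_force: [-0.3, 0.3, -0.7]
finger_gap: 0.0299
grasp_force: 0.0
[ 0.52702573 -0.23827183  0.24423376]
[257.81972973  76.32645114]
small [ 0.42497271 -0.22293315] 0.028437006498273153 [233.  47.] [282. 102.]
large [ 0.48382212 -0.34330789] 0.04059697641939506 [130. 109.] [201. 175.]
cover_small_plate [(0.57, array([258.3,  73.6]), array([ 0.4229, -0.222 ,  0.04  ]))]
dish_small_mouth [(0.82, array([192.7, 222.5]), array([ 0.5919, -0.333 ,  0.04  ])), (0.76, array([ 50.9, 110.8]), array([ 0.4292, -0.4707,  0.04  ]))]
cover_large_plate [(0.71, array([162.5, 141.2]), array([ 0.4824, -0.348 ,  0.04  ]))]
dish_large_mouth []
cover_square_plate [(0.59, array([293.1, 185.4]), array([ 0.5598, -0.1964,  0.04  ]))]
dish_square_mouth [(0.62, array([293.7, 186.1]), array([ 0.5608, -0.1957,  0.04  ]))]
```

View pics/fin.png

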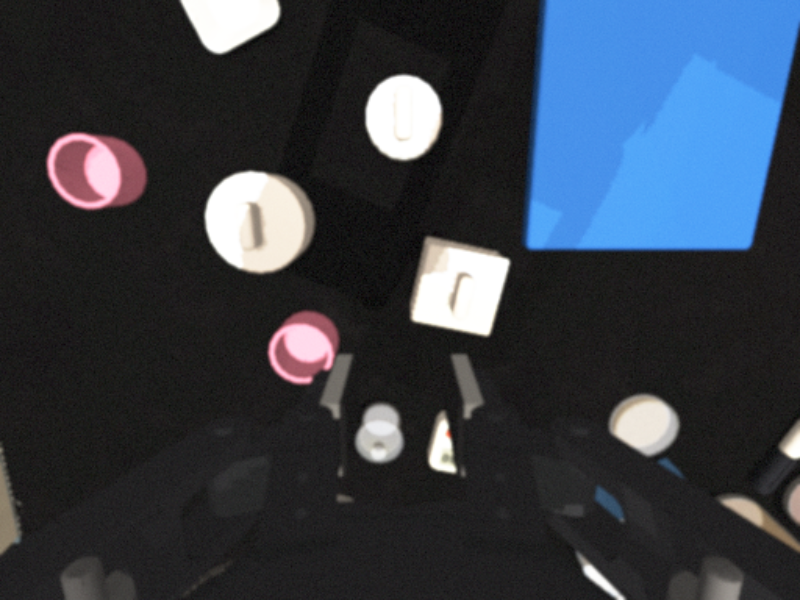

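All three covers sit on their own dishes: small (403,117), large (258,222) and square (460,285). Next I take out the bar.

```bash
python3 -m jog '-.5 4 -1 0 0 7 45;-1 8 -1 0 0 14 45;-1.5 12 -1 0 0 21 45;-2 16 -1 0 0 28 45;-2.5 20 -1 0 0 35 45;-3 24 -1 0 0 42 45;-3.5 28 -1 0 0 49 45;-4 32 -1 0 0 56 45;-4.5 36 -1 0 0 63 45;-5 40 -1 0 0 70 45;-5.2 43.9 -1 0 0 77 45;-5.2 43.9 -1 0 0 84 45;-5.2 43.9 -1 0 0 90.1 45;-5.2 43.9 -1 0 0 90.1 45;-5.2 43.9 -1 0 0 90.1 45;-5.2 43.9 -1 0 0 90.1 45'; python3 - <<'E'
from h import *
boxpos(); marks('wrist',dict(prop_mid=.074,rail_rest=.074))
delta(np.array([.6478,.2437,.068])-.055*u)
E
```

```text
time_s: 36.95
ee_pos: [0.6391, 0.1884, 0.2534]
ee_rot: [-0.0, 0.755, 0.656, -0.0]
ft_force: [-0.6, 0.2, 0.2]
finger_gap: 0.0385
grasp_force: 0.0
box x -50.96504291368904 dy 0.7841201391557764 z 253.38538178759944
[ 0.139  0.99  -0.   ] [-0.63432063  0.19093223  0.17893207]
prop_mid 0.74 [255. 126.] [0.6459 0.2429 0.074 ]
shift cm [ 0.1   0.05 18.59]
```

```bash
python3 -m jog '.1 .05 3 0 0 .2 45;.1 .05 7 0 0 .2 45;.1 .05 11 0 0 .2 45;.1 .05 14 0 0 .2 45;.1 .05 16.5 0 0 .2 45;.1 .05 18 0 0 .2 45;.1 .05 18.6 0 0 .2 45;.1 .05 18.6 0 0 .2 45;.1 .05 18.6 0 0 .2 0;.1 .05 18.6 0 0 .2 0;.1 .05 18.6 0 0 .2 0;.1 .05 18.6 0 0 .2 0;.1 .05 18.6 0 0 .2 0;.1 .05 18.6 0 0 .2 0' 90;  python3 -c "
from h import *
boxpos()"
```

```text
time_s: 38.27
ee_pos: [0.6411, 0.1902, 0.0695]
ee_rot: [0.001, 0.757, 0.654, 0.001]
ft_force: [-1.1, -1.8, 6.8]
finger_gap: 0.0183
grasp_force: 89.5
box x -48.941808172988914 dy -0.9375283196359978 z 69.51598360021546
[0.145 0.989 0.   ] [-1.09932143 -1.81192344  6.77836809]
```

```bash
python3 -m jog '.1 0 -.5 0 0 0 0;.2 0 -1.5 0 0 0 0;.3 0 -3 0 0 0 0;.4 0 -5.5 0 0 0 0;.5 0 -8 0 0 0 0;.6 0 -11 0 0 0 0;.6 0 -14 0 0 0 0;.6 0 -15.7 0 0 0 0;.6 0 -15.7 0 0 0 0' 90;  python3 -c "
from h import *
boxpos()"
```

```text
time_s: 39.02
ee_pos: [0.6439, 0.197, 0.2309]
ee_rot: [0.002, 0.757, 0.654, 0.004]
ft_force: [0.5, -1.3, -0.7]
finger_gap: 0.0185
grasp_force: 89.0
box x -41.83088408258857 dy -2.7537547495368297 z 230.86972249084647
[0.145 0.989 0.004] [ 0.54547865 -1.31894569 -0.73872216]
```

```bash
python3 -m jog '-1.5 0 0 0 0 0 0;-3.5 0 0 0 0 0 0;-5.8 0 .2 0 0 0 0;-8.3 0 .8 0 0 0 0;-10.7 0 1.7 0 0 0 0;-12.7 0 2.7 0 0 0 0;-14.6 0 4 0 0 0 0;-16.4 0 5.5 0 0 0 0;-18 0 7.2 0 0 0 0;-19.3 0 9.1 0 0 0 0;-20.4 0 11.1 0 0 0 0;-21.1 0 12.7 0 0 0 0;-21.7 0 14.3 0 0 0 0;-22.1 0 16 0 0 0 0;-22.3 0 17.7 0 0 0 0;-22.3 0 18.5 0 0 0 0;-22.3 0 18.7 0 0 0 0;-24.5 0 18.7 0 0 0 0;-27 0 18.7 0 0 0 0;-29.5 0 18.7 0 0 0 0' 90;  python3 - <<'E'
from h import *
boxpos(); print(tool()[0])
for c in('scene','top'):
    snap(c,c+'9.png'); print([(round(m['p'],2),np.round(m['location'])) for m in bot.mark_of(c,'flap_ear')[:2]])
    a=cv2.imread('pics/%s9.png'%c).astype(int);b=cv2.imread('pics/%s0.png'%c).astype(int)
    reg=(slice(140,272),slice(110,210)) if c=='top' else (slice(140,190),slice(200,262)); print('diff flap region',np.abs(a-b)[reg].mean())
E
```

```text
time_s: 40.68
ee_pos: [0.5982, -0.0959, 0.0381]
ee_rot: [0.0, 0.756, 0.654, 0.0]
ft_force: [0.1, 0.3, -1.8]
finger_gap: 0.0181
grasp_force: 88.8
box x -338.2150898881875 dy 0.9789575713542975 z 38.088071021545545
[0.144 0.99  0.   ] [ 0.09383602  0.34084204 -1.8248223 ]
[ 0.598175   -0.09590995  0.03808807]
[(0.95, array([273., 179.]))]
diff flap region 15.039354838709677
[(0.75, array([213., 165.]))]
diff flap region 49.05878787878788
```

```bash
python3 -m jog '-1.1 0 -3 0 0 0 0;-1.1 0 -6 0 0 0 0;-1.1 -2 -8 0 0 0 0;-1.1 -6 -8 0 0 0 0;-1.1 -10 -8 0 0 0 0;-1.1 -14 -8 0 0 0 0;-1.1 -15.9 -8 0 0 0 0;-1.1 -15.9 -5 0 0 0 0;-1.1 -15.9 -2 0 0 0 0;-1.1 -15.9 -.4 0 0 0 0;-1.1 -15.9 .2 0 0 0 0;-1.1 -15.9 .5 0 0 0 0;-1.1 -15.9 .5 0 0 0 0;-1.1 -15.9 .5 0 0 0 0' 90
```

```text
time_s: 42.05
ee_pos: [0.4401, -0.0835, 0.0335]
ee_rot: [0.001, 0.757, 0.654, 0.0]
ft_force: [-0.7, -0.2, -1.3]
finger_gap: 0.0188
grasp_force: 88.8
```

Not in contact yet; about 2 mm more.

```bash
python3 -m jog '0 0 .1 0 0 0 0;0 0 .2 0 0 0 0;0 0 .2 0 0 0 0;0 0 .15 0 0 0 45;0 0 .1 0 0 0 45;0 0 0 0 0 0 45;0 0 0 0 0 0 45;0 0 0 0 0 0 45;0 0 -2 0 0 0 45;0 0 -5 0 0 0 45;0 0 -9 0 0 0 45;0 0 -13 0 0 0 45;0 0 -17 0 0 0 45;-3 0 -20 0 0 0 45;-6 0 -22 0 0 0 45;-10 0 -22 0 0 0 45;-12 0 -22 0 0 0 45;-12 0 -22 0 0 0 45'; python3 - <<'E'
from fitc import *
print(tool()[0])
for c in('wrist','scene','top'):
    snap(c,c+'10.png')
    for n,z in dict(prop_mid=.036,board_top=.016,flap_ear=.074,cover_large_plate=.04,cover_small_plate=.04,cover_square_plate=.04,bystander_bottle=0,bystander_petri=0).items():
        m=bot.mark_of(c,n)
        if m: m=m[0]; print(c,n,round(m['p'],2),np.round(m['location']),at_z(c,m['location'],z).round(3))
a=cv2.imread('pics/top10.png').astype(int);b=cv2.imread('pics/top0.png').astype(int); print(np.abs(a-b)[140:272,110:205].mean(),np.abs(a-b)[150:170,140:210].mean())
a=cv2.imread('pics/scene10.png').astype(int);b=cv2.imread('pics/scene0.png').astype(int); print(np.abs(a-b)[140:190,200:300].mean())
E
```

```text
time_s: 43.55
ee_pos: [0.4219, -0.2063, 0.2536]
ee_rot: [0.002, 0.758, 0.653, -0.0]
ft_force: [-0.7, 1.1, 1.3]
finger_gap: 0.0383
grasp_force: 0.0
[ 0.42187967 -0.20630577  0.25357881]
wrist prop_mid 0.76 [260.  11.] [ 0.452 -0.027  0.036]
wrist board_top 0.63 [251.  11.] [ 0.442 -0.018  0.016]
wrist cover_large_plate 0.84 [315. 256.] [ 0.484 -0.334  0.04 ]
wrist cover_small_plate 0.67 [262. 179.] [ 0.427 -0.215  0.04 ]
wrist cover_square_plate 0.88 [362. 145.] [ 0.556 -0.191  0.04 ]
wrist bystander_bottle 0.56 [449. 189.] [ 0.691 -0.279  0.   ]
scene prop_mid 0.72 [227. 201.] [ 0.456 -0.053  0.036]
scene board_top 0.76 [225. 204.] [ 0.446 -0.043  0.016]
scene flap_ear 0.97 [275. 181.] [0.624 0.058 0.074]
scene cover_large_plate 0.77 [221. 250.] [ 0.484 -0.342  0.04 ]
scene cover_small_plate 0.55 [204. 228.] [ 0.409 -0.233  0.04 ]
scene cover_square_plate 0.63 [251. 229.] [ 0.561 -0.225  0.04 ]
scene bystander_bottle 0.66 [289. 156.] [0.671 0.459 0.   ]
scene bystander_petri 0.43 [302. 213.] [ 0.729 -0.043  0.   ]
top prop_mid 0.93 [253. 227.] [ 0.453 -0.026  0.036]
top board_top 0.85 [257. 233.] [ 0.438 -0.037  0.016]
top cover_large_plate 0.28 [314. 194.] [ 0.554 -0.205  0.04 ]
top cover_small_plate 0.47 [317. 239.] [ 0.42  -0.213  0.04 ]
top cover_square_plate 0.69 [313. 193.] [ 0.555 -0.203  0.04 ]
top bystander_bottle 0.64 [334. 152.] [ 0.692 -0.273  0.   ]
top bystander_petri 0.58 [258. 140.] [ 0.726 -0.038  0.   ]
2.5990962254120147 2.7114285714285713
8.701933333333333
```

```bash
python3 -c "
from cell import bot
print(bot.hand_in())"
```

```text
the job is handed in; nothing more can be done
None
```

I handed the job in at about 44 s on the robot's clock. The last camera checks showed all three covers on their own dishes, the flap closed, the bar at rest on the blue board, and the bottle and petri dish where they started; no verdict was returned.

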